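Feed a well-tray carrier down the tray sealer's chute

ROBOT

A 6-joint arm with a two-finger parallel gripper is mounted at the origin on the work surface. World frame = base frame: x ahead of the robot, y to its left, z up, the work surface at z = 0. Lengths are in m, angles in rad, forces in N, time in s.
With the tool pointing down it reaches from about 0.25 to 0.725 m from the base axis. Payload 4 kg.
Tool frame: the origin (TCP) lies on the centre line of the jaws, within the pads' length; the fingertips stand tip_reach ahead of it and the grasp point (between the pads) lies 5 mm behind it (tip_reach is the distance from the TCP to the fingertips, in m); z points along the fingers, y is the direction in which the jaws open and shut (so a half turn about z gives the same grasp; the last joint's range is limited). The gripper opens to 85 mm and grips with 20 to 120 N. Pads are 22 mm wide; open, the fingers measure 114 mm over their backs; the gripper's body (76 mm by 85 mm) begins 54 mm behind the grasp point. The pads swing forward as they close: fully open they stand 13 mm farther back than shut.
Start: joints at [0, 0.241, 0.005, 1.335, 0, 1.571], TCP at [0.5, -0, 0.245] pointing down, gripper open.
Joint ranges: [-2.72, 2.72], [-1.05, 1.87], [-1.09, 1.28], [-1.99, 2.15], [-1.42, 1.44], [-3.14, 3.14]. Speed limits (rad/s): [2.79, 2.79, 3.14, 3.14, 3.14, 3.14].

INTERFACE

Orientations are given as a unit quaternion [x, y, z, w].
In Python, from workcell import * gives the robot as it stands.
- The arm moves only by the tool arm_command, never from a script. Its arguments are lists of equal length, an entry for each row: "translation": the shift along the tool's x, y, z in cm, a list of three; "turn": the turn about the tool's z in rad; "hand": the closure, from 0 (fully open) to 1 (shut). In form: {"translation": [[x, y, z], ...], "turn": [turn, ...], "hand": [hand, ...]}. A call has 1 to 5 rows; each row is the pose to reach, as a shift and turn from the pose commanded when the call began, along the tool's axes at that moment; what a row does not reach only later rows make up. A row lasts 1/12 s, in which the tool goes at most 41.7 mm and 7.16 degrees, less where a joint would pass 70% of its speed; a pose out of reach is approached as far as the arm can. A call with a gripper value outside its range is refused whole. The fingers move at their own pace and stop on an object; the grip force is fixed at half the most. Time passes only in rows, so rows that repeat a pose let the fingers close. It gives the time, the measured TCP pose, the force and the opening at its end, in the units of the state.
- get_obs(): the state, without advancing time (a new reading comes with each control period).
- camera(name): name is "scene" or "side" or "wrist"; returns (picture, depth): 384x512x3 uint8, red, green, blue; 384x512 float32, m along the optical axis (not along the pixel's ray), 0 where there is no reading.
- camera_info(name): a dict with "mtx" (3x3 intrinsics, pixels), "world_to_cam" (4x4, takes a point from world to camera coordinates). Camera axes: x right, y down, z forward; pixel columns grow to the right and rows downward; lengths in m; the calibration is good to about 2 mm. A picture is of the moment at which its call begins: read the wrist's pose just before it. camera_info takes no time and is no camera call; for the wrist camera it gives the pose at the moment of the call.
- job_done(): hands the job in, once; it reports no verdict.
Trained networks look in the newest picture that a camera, given by its name, has taken for a name from the list of things; names that differ only in an ending like _2 or _b are one class to them, and where a whole thing is asked for, a point or a joint stands for the part that bears it (a point fixed in the world has none). Each returns a list of dicts, best first, with "conf" (0 to 1); they miss things now and then, are a little off and sometimes report something else, mostly with a low value. They report only what shows in the picture. A call takes as long as a camera call. They do not tell look-alikes from the thing itself.
- search_frame(camera, name): "location" ([row, column] in pixels, amid what is visible of it).
- spot_point(camera, name): "location" ([row, column] in pixels: a listed point, or the origin of a listed thing).
The state is a dict: "clock": time; "joint_pos": joint angles; "joint_vel": joint speeds; "tau": joint torques, N m; "eef_pos": TCP position; "tool_rot": TCP orientation; "ft_force": force on the tool from outside, world axes, zero at the start; "ft_torque": the same for the moment, N m; "grip_width": finger opening in m.
Only numpy, scipy, OpenCV 4.12 (cv2) and the standard library are available. Lean on these libraries where they do the work, as an engineer would, in place of code of your own. Each camera call takes 0.05 s, during which the arm holds its last target. There are 200 camera calls.

TASK

Load the tray sealer: pick up the long well-tray carrier by its fin, lay it flat between the rails of the open upper part of the sloped chute, its length along the chute, and let go so that it lies there by itself. Then reach in under the clear guard and push the carrier on down the chute until its front end rests against the stop fingers, and leave it there, clear of the robot. Do not shift the short carrier, nor the small bottle and the torch that stand beside the chute.

Things in the scene. Friction and masses are not known exactly. Their poses are not given: they have to be found in the camera images.
- carrier_center (a point): long carrier, loose, flat on the bench: white block 110 (x) x 70 (y) x 30 mm with shallow round wells and, mid-top, an upright grip fin 60 mm long (x), 20 thick (y), 36 high: 66 mm in all. Ends alike: either may go first. 0.2 to 0.45 kg. Point: its centre, 32.5 mm above its underside, under mid-fin; z up
- channel: fixed sloped steel chute falling 15 degrees. Origin: on its floor, mid-width, at the uphill face of the stop, 35 mm above the bench; x down the slope, y across, z square to the floor. Rails 78 mm apart inside, 9 thick, 14 high. Stop: two dark fingers 18 mm wide, 28 high, 44 apart. Carrier home: its centre at x -55, z 32.5 mm. Friction holds it where it is left; pushing takes about 1 to 6 N
- chute_top (a point): mid-width of the chute floor's upper end, 335 mm up the slope from the stop, about 122 mm above the bench. From here to the guard's edge, 210 mm farther down, the chute is open above
- guard_edge (a point): middle of the uphill edge, underside, of the level clear guard over the lower chute: 168 mm above the bench, about 100 mm above the floor there, 150 mm wide, 6 thick. With the carrier home its uphill end is about 15 mm in under this edge, so an upright tool cannot reach: lean it back up the chute 30 to 45 degrees. Guard posts stand 65 mm to either side, 64 mm and more beyond the edge
- sealer: tray sealer, fixed, carrying chute and guard; origin on the bench, x level along the chute, downhill; white housing 260 mm wide, 140 high, from x 140 to 305 mm; the stop at x 110 mm
- short_carrier_center (a point): a second carrier of the same make and section but only 66 mm long, with a 26 mm fin: not the one to load. Point at its centre, 32 mm above its underside
- bottle_a: small clear capped sample bottle, 48 mm diameter, 95 mm high, standing beside the chute; origin under its base
- torch: black inspection torch standing on its head, 48 mm diameter, 125 mm high, beside the clear guard; origin under its base
Things that resemble listed ones, but are neither listed nor needed, are in the scene too. What is shaped like the part that bears carrier_center but blue or purple is not meant.

How it is judged:
On the way:
1. the long carrier lies flat and let go between the rails in the upper part of the chute, its front end more than 90 mm short of the stop (x of carrier_center in the frame of channel between -0.3 and -0.145 m and y of carrier_center in the frame of channel between -0.008 and 0.008 m and z of carrier_center in the frame of channel between 0.028 and 0.037 m and angle between the z axis of carrier_center and the z axis of channel, either way round below 0.06 rad and angle between the x axis of carrier_center and the x axis of channel, either way round below 0.12 rad and linear speed of carrier below 0.01 m/s and contact force between the fingers and carrier below 0.1 N), for 0.3 s.
At the end, for the whole second after the job is handed in: the long carrier lies flat on the chute floor between the rails, its front end against the stop (gap under 5 mm), at rest and let go; the short carrier, the small bottle and the torch have not moved more than 30 mm (x of carrier_center in the frame of channel between -0.0605 and -0.05 m and y of carrier_center in the frame of channel between -0.008 and 0.008 m and z of carrier_center in the frame of channel between 0.028 and 0.037 m and angle between the z axis of carrier_center and the z axis of channel, either way round below 0.06 rad and angle between the x axis of carrier_center and the x axis of channel, either way round below 0.12 rad and linear speed of carrier below 0.01 m/s and contact force between the fingers and carrier below 0.1 N); the robot touches nothing.
It fails at once if the short carrier, the small bottle or the torch shifted more than 30 mm (distance of any of short_carrier_center, bottle_a, torch from where it was at the start of the episode above 0.03 m).
It also fails if it takes over 56 s, if anything falls off the work surface, if the arm or the gripper's body presses on something with over 40 N, if the wrist force passes 120 N, or if a joint passes its speed limit or range.

## Working session

There is one attempt and no reset: what is moved stays moved. The work goes in short steps, Python scripts to look and compute and a tool call to move; the robot and the scene stay as the last step left them, time stands still between calls to the robot, and variables do not carry over. Pictures are saved under pics/ and viewed, about 8 in all and at most 12, crops included, and the job is handed in when it is done.

Besides the shell and the picture viewer there is one more tool, called after "Request:" as name(argument=value, ...) on one line, values as JSON. arm_command: Moves the arm, as the interface text tells. Its arguments: {"type":"object","properties":{"translation":{"type":"array","items":{"type":"array","items":{"type":"number"}}},"turn":{"type":"array","items":{"type":"number"}},"hand":{"type":"array","items":{"type":"number"}}},"required":["translation","turn","hand"]}

```bash
mkdir -p pics; ls; cat > h.py <<'E'
from workcell import *
import numpy as np, cv2
from scipy.spatial.transform import Rotation as R
def back(cam,row,col,depth,info=None,win=2):
    i=info or camera_info(cam); K=np.array(i["mtx"]); T=np.linalg.inv(np.array(i["world_to_cam"]))
    r,c=int(round(row)),int(round(col)); p=depth[max(r-win,0):r+win+1,max(c-win,0):c+win+1]; p=p[p>0]
    if len(p)==0: return None
    d=np.median(p); v=np.linalg.inv(K)@[col,row,1]*d
    return (T@[*v,1])[:3]
def cloud(cam,depth,info=None):
    i=info or camera_info(cam); K=np.array(i["mtx"]); T=np.linalg.inv(np.array(i["world_to_cam"]))
    rr,cc=np.mgrid[:depth.shape[0],:depth.shape[1]]
    v=np.stack([(cc-K[0,2])/K[0,0]*depth,(rr-K[1,2])/K[1,1]*depth,depth],-1)
    P=v@T[:3,:3].T+T[:3,3]; P[depth<=0]=np.nan
    return P
E
python3 - <<'E'
from h import *
o=get_obs(); print(o)
for c in ("scene","side","wrist"):
    i=camera_info(c); im,d=camera(c); cv2.imwrite(f"pics/{c}0.png",im[...,::-1]); np.save(f"{c}0.npy",d); np.save(f"{c}0rgb.npy",im)
    print(c,np.linalg.inv(i["world_to_cam"])[:3].round(3).tolist())
    for n in ("carrier_center","channel","chute_top","guard_edge","sealer","short_carrier_center","bottle_a","torch"):
        for x in spot_point(c,n)[:4]:
            r,cc=x["location"]; p=back(c,r,cc,d,i); print(n,round(x["conf"],2),[round(r),round(cc)],None if p is None else p.round(3))
E
python3 -c "
import cv2,numpy as np
a=[cv2.imread(f'pics/{c}0.png') for c in('scene','side')]
print(cv2.imwrite('pics/both.png',cv2.resize(np.vstack(a),(800*512//512*1,1200))[:600]))"
```

```text
pics
{'clock': 0.0, 'joint_pos': array([-6.31240100e-07,  2.41419987e-01,  3.69773046e-03,  1.33518897e+00,
       -4.60722611e-05,  1.57084511e+00]), 'joint_vel': array([ 0.00126051,  0.00143502,  0.00064571, -0.00015156,  0.00060694,
        0.00136544]), 'tau': array([ 5.50268451e-04, -3.72315860e+01,  2.52406776e+01,  1.67737965e-02,
        2.29149265e-05,  1.14679995e-05]), 'eef_pos': array([ 4.99388590e-01, -1.36531537e-05,  2.44399313e-01]), 'tool_rot': array([ 0.70712384,  0.70708893, -0.00076404, -0.00073142]), 'ft_force': array([ 0.34807048, -0.72310261,  0.15663513]), 'ft_torque': array([-0.01461705,  0.0056858 ,  0.01974719]), 'grip_width': 0.08541977666993238}
scene [[-0.777, 0.505, -0.376, 0.913], [0.63, 0.607, -0.485, 0.573], [-0.017, -0.614, -0.789, 0.959]]
carrier_center 0.85 [244, 324] [0.459 0.278 0.043]
carrier_center 0.74 [236, 379] [0.316 0.355 0.03 ]
carrier_center 0.66 [336, 300] [0.683 0.419 0.062]
carrier_center 0.59 [196, 338] [0.311 0.191 0.045]
channel 0.97 [142, 202] [ 0.491 -0.27   0.035]
chute_top 0.83 [195, 236] [0.548 0.    0.06 ]
guard_edge 0.8 [13
[... 540 characters left out ...]
64 [314, 180] [0.67  0.433 0.063]
channel 0.95 [138, 271] [0.477 0.016 0.319]
channel 0.42 [270, 219] [0.592 0.287 0.05 ]
chute_top 0.62 [185, 240] [0.567 0.023 0.118]
guard_edge 0.65 [132, 260] [0.509 0.015 0.339]
sealer 0.75 [165, 259] [ 0.518 -0.094  0.085]
short_carrier_center 0.65 [267, 218] [0.595 0.286 0.063]
short_carrier_center 0.31 [135, 258] [0.514 0.017 0.329]
bottle_a 0.78 [170, 214] [ 0.672 -0.099  0.034]
torch 0.7 [142, 237] [ 0.613 -0.247  0.029]
wrist [[1.0, 0.0, 0.001, 0.5], [0.0, -0.963, -0.27, 0.069], [0.001, 0.27, -0.963, 0.375]]
chute_top 0.63 [154, 339] [0.572 0.03  0.122]
bottle_a 0.69 [248, 380] [ 0.658 -0.103  0.035]
torch 0.47 [334, 334] [ 0.612 -0.243  0.023]
True
```

View pics/scene0.png

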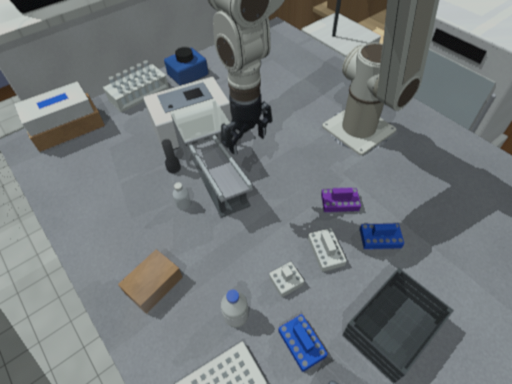

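View pics/side0.png

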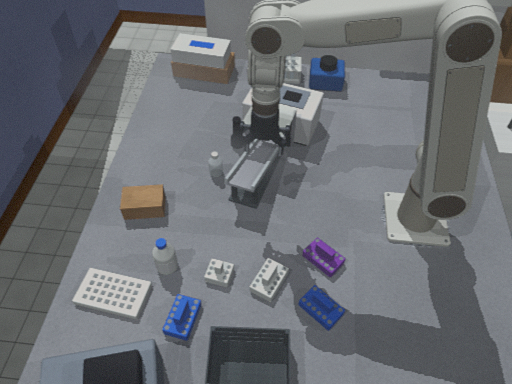

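```bash
cat > m.py <<'E'
from h import *
def load():
    P={}
    for c in ("scene","side","wrist"):
        P[c]=(cloud(c,np.load(f"{c}0.npy")),np.load(f"{c}0rgb.npy"))
    return P
E
python3 - <<'E'
from m import *
P=load()
c0=np.array([.456,.295])
for c in ("scene","side"):
    X,im=P[c]; m=np.isfinite(X[...,0])&(np.hypot(X[...,0]-c0[0],X[...,1]-c0[1])<.075)&(X[...,2]>.015)
    q=X[m]; f=q[q[:,2]>.05]; b=q[(q[:,2]>.022)&(q[:,2]<.036)]
    for n,s in(("fin",f),("all",q)):
        r=cv2.minAreaRect((s[:,:2]*1000).astype(np.float32)); print(c,n,len(s),np.round(r[0],1),np.round(r[1],1),round(r[2],1))
    print("fin top",np.percentile(f[:,2],[50,90,98]).round(4),"block",np.median(b[:,2]).round(4))
# chute
for c in ("wrist","scene","side"):
    X,im=P[c]; q=X[np.isfinite(X[...,0])]
    q=q[(q[:,0]>.42)&(q[:,0]<.66)&(q[:,1]>-.3)&(q[:,1]<.06)&(q[:,2]>.03)&(q[:,2]<.16)]
    print(c,len(q))
    best=None
    def loc(p,q):
        x,y,a=p; M=R.from_euler("zy",[a,np.radians(15)]).as_matrix(); return (q-[x,y,.035])@M
    from scipy.optimize import differential_evolution
    def cost(p):
        L=loc(p,q); i=(L[:,0]>-.335)&(L[:,0]<0)
        fl=i&(abs(L[:,1])<.039); rt=i&(abs(abs(L[:,1])-.0435)<.0045)
        return -(np.exp(-(L[fl,2]/.003)**2).sum()+np.exp(-((L[rt,2]-.014)/.003)**2).sum()-.3*(fl&(abs(L[:,2]-.014)<.004)).sum())
    r=differential_evolution(cost,[(.45,.53),(-.31,-.23),(-2.1,-1.6)],seed=1,maxiter=60,popsize=12)
    print(c,r.x.round(4),round(r.fun), "top",(r.x[:2]-.3236*np.array([np.cos(r.x[2]),np.sin(r.x[2])])).round(4))
    L=loc(r.x,q); 
    for lo in np.arange(-.35,0.01,.05):
        s=L[(L[:,0]>lo)&(L[:,0]<lo+.05)&(abs(L[:,2])<.004)]; t=L[(L[:,0]>lo)&(L[:,0]<lo+.05)&(abs(L[:,2]-.014)<.004)&(abs(L[:,1])<.06)]
        if len(s)>10: print(round(lo,2),len(s),"y",np.percentile(s[:,1],[3,97]).round(4),"z",np.median(s[:,2]).round(4),"rail",len(t),np.round([np.median(t[t[:,1]<0,1]),np.median(t[t[:,1]>0,1])],4),"xmin",s[:,0].min().round(3))
E
```

```text
scene fin 186 [450.2 283.7] [59.6 21.9] 65.6
scene all 958 [449.9 284.1] [110.6  72.7] 66.4
fin top [0.0636 0.0662 0.0675] block 0.0283
side fin 166 [448.4 281.1] [60.  21.1] 65.8
side all 893 [448.2 280.6] [112.4  71. ] 66.2
fin top [0.064  0.0673 0.0681] block 0.0287
wrist 18663
wrist [ 0.5298 -0.2746 -1.6638] -60 top [0.5599 0.0476]
-0.3 12 y [-0.0389 -0.0331] z -0.0002 rail 14 [-0.0413     nan] xmin -0.28
scene 2617
scene [ 0.5211 -0.3013 -1.657 ] -37 top [0.549  0.0211]
-0.1 53 y [-0.0752 -0.021 ] z 0.0011 rail 64 [-0.0165  0.0303] xmin -0.092
-0.05 56 y [-0.0741  0.0071] z -0.0009 rail 10 [   nan 0.0148] xmin -0.05
side 2005
side [ 0.5296 -0.2747 -1.6607] -10 top [0.5587 0.0476]
-0.1 19 y [-0.1071 -0.0536] z 0.0015 rail 47 [-0.0411     nan] xmin -0.092
-0.05 34 y [-0.0677 -0.0238] z -0.0003 rail 25 [-0.0098  0.0022] xmin -0.049
  return _methods._mean(a, axis=axis, dtype=dtype,
  ret = ret.dtype.type(ret / rcount)
```

```bash
python3 -c "
import cv2,numpy as np
a=cv2.imread('pics/wrist0.png'); b=cv2.imread('pics/scene0.png')[180:380,230:420]
cv2.imwrite('pics/v1.png',np.hstack([cv2.resize(a,(440,330)),cv2.resize(b,(314,330),interpolation=cv2.INTER_CUBIC)]))"
```

```text
(no output)
```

View pics/v1.png

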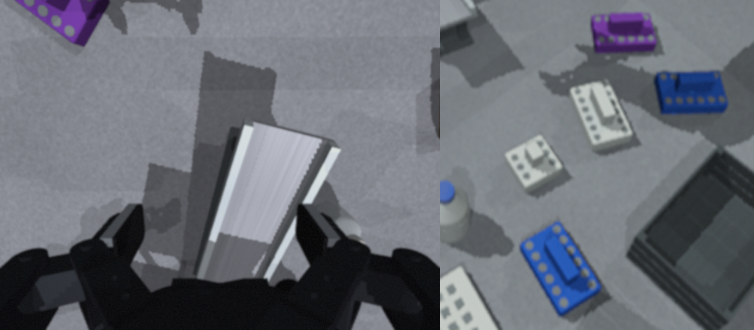

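```bash
python3 -W ignore - <<'E'
from m import *
from scipy.optimize import differential_evolution
P=load()
for c in ("wrist","scene","side"):
    X,im=P[c]; q=X[np.isfinite(X[...,0])]
    q=q[(q[:,0]>.42)&(q[:,0]<.66)&(q[:,1]>-.3)&(q[:,1]<.08)&(q[:,2]>.03)&(q[:,2]<.16)]
    def loc(p,q):
        x,y,a=p; M=R.from_euler("ZY",[a,np.radians(15)]).as_matrix(); return (q-[x,y,.035])@M
    def cost(p):
        L=loc(p,q); i=(L[:,0]>-.335)&(L[:,0]<0)
        fl=i&(abs(L[:,1])<.039); rt=i&(abs(abs(L[:,1])-.0435)<.0045)
        return -(np.exp(-(L[fl,2]/.003)**2).sum()+np.exp(-((L[rt,2]-.014)/.003)**2).sum()-.3*(fl&(abs(L[:,2]-.014)<.004)).sum())
    r=differential_evolution(cost,[(.45,.53),(-.31,-.23),(-2.1,-1.6)],seed=1,maxiter=80,popsize=15)
    print(c,r.x.round(4),round(r.fun), "top",(r.x[:2]-.3236*np.array([np.cos(r.x[2]),np.sin(r.x[2])])).round(4))
    L=loc(r.x,q); 
    for lo in np.arange(-.35,0.01,.05):
        s=L[(L[:,0]>lo)&(L[:,0]<lo+.05)&(abs(L[:,2])<.004)]; t=L[(L[:,0]>lo)&(L[:,0]<lo+.05)&(abs(L[:,2]-.014)<.004)&(abs(L[:,1])<.06)]
        if len(s)>10: print(round(lo,2),len(s),"y",np.percentile(s[:,1],[3,97]).round(4),"z",np.median(s[:,2]).round(4),"rail",len(t),np.round([np.median(t[t[:,1]<0,1]),np.median(t[t[:,1]>0,1])],4),"xmin",s[:,0].min().round(3))
# kinematics hint & grasp deltas
o=get_obs(); print(R.from_quat(o["tool_rot"]).as_matrix().round(3))
E
```

```text
wrist [ 0.4911 -0.285  -1.8151] -15445 top [0.5694 0.029 ]
-0.35 3669 y [-0.0358  0.0391] z 0.0003 rail 1029 [-0.0434  0.0428] xmin -0.339
-0.3 3565 y [-0.0348  0.0388] z 0.0003 rail 847 [-0.0435  0.0428] xmin -0.3
-0.25 2760 y [-0.035   0.0389] z 0.0002 rail 666 [-0.0435  0.0417] xmin -0.25
-0.2 2189 y [-0.0351  0.039 ] z 0.0002 rail 604 [-0.0434  0.0428] xmin -0.2
-0.15 1672 y [-0.0351  0.0382] z 0.0001 rail 318 [-0.0435  0.0426] xmin -0.15
-0.1 267 y [-0.0363  0.0067] z 0.0 rail 0 [nan nan] xmin -0.1
scene [ 0.4928 -0.2747 -1.8145] -1551 top [0.5709 0.0394]
-0.35 219 y [-0.0394  0.0439] z -0.0002 rail 50 [-0.0429  0.0439] xmin -0.331
-0.3 275 y [-0.037   0.0353] z 0.0001 rail 73 [-0.0427  0.0437] xmin -0.3
-0.25 248 y [-0.0387  0.0348] z -0.0002 rail 67 [-0.0427  0.0442] xmin -0.25
-0.2 226 y [-0.0384  0.0344] z -0.0002 rail 57 [-0.0431  0.044 ] xmin -0.2
-0.15 208 y [-0.0381  0.0337] z -0.0003 rail 57 [-0.0436  0.0435] xmin -0.15
-0.1 210 y [-0.0385  0.1204] z -0.0002 rail 50 [-0.043   0.0441] xmin -0.1
-0.05 183 y [-0.0376  0.1331] z -0.0002 rail 39 [-0.0432  0.0433] xmin -0.05
-0.0 48 y [-0.0395  0.0336] z -0.0 rail 0 [nan nan] xmin 0.0
side [ 0.4909 -0.2802 -1.8124] -1036 top [0.5683 0.034 ]
-0.35 181 y [-0.0472  0.0397] z 0.0001 rail 45 [-0.0437  0.0427] xmin -0.337
-0.3 213 y [-0.0476  0.0377] z 0.0003 rail 63 [-0.0445  0.0433] xmin -0.3
-0.25 201 y [-0.0461  0.0386] z 0.0003 rail 57 [-0.0446  0.0431] xmin -0.25
-0.2 189 y [-0.048  0.038] z 0.0001 rail 47 [-0.0451  0.0427] xmin -0.2
-0.15 166 y [-0.048   0.0376] z -0.0001 rail 37 [-0.0443  0.0408] xmin -0.15
-0.1 169 y [-0.0491  0.119 ] z 0.0004 rail 30 [-0.0434  0.0406] xmin -0.1
-0.05 62 y [-0.03   0.036] z 0.0001 rail 2 [-0.0457     nan] xmin -0.05
[[-0.  1.  0.]
 [ 1.  0. -0.]
 [-0.  0. -1.]]
```

Request:
arm_command(translation=[[4, -0.7, 0], [8, -1.4, 0], [12, -2.1, 0], [16, -2.8, 0], [20, -3.5, 0]], turn=[0, 0, 0, 0, 0], hand=[0, 0, 0, 0, 0])

```text
clock: 1.77
eef_pos: [0.4645, 0.2016, 0.2455]
tool_rot: [0.707, 0.707, 0.0, 0.0]
ft_force: [0.5, -0.3, -1.0]
grip_width: 0.0854
```

Request:
arm_command(translation=[[4, -0.7, 0], [8.2, -1.5, 0], [8.2, -1.5, 0], [8.2, -1.5, 0], [8.2, -1.5, 0]], turn=[0.1, 0.2, 0.3, 0.419, 0.419], hand=[0, 0, 0, 0, 0])

```text
clock: 2.18
eef_pos: [0.4495, 0.2832, 0.245]
tool_rot: [0.839, 0.545, -0.0, 0.0]
ft_force: [-0.4, -0.6, 0.1]
grip_width: 0.0851
```

```bash
python3 -W ignore - <<'E'
from h import *
import workcell; print([x for x in dir(workcell) if not x.startswith('__')])
o=get_obs(); print(o["clock"],o["eef_pos"].round(4)); M=R.from_quat(o["tool_rot"]).as_matrix(); print(M.round(3))
i=camera_info("wrist"); im,d=camera("wrist"); cv2.imwrite("pics/w1.png",im[...,::-1])
X=cloud("wrist",d,i); q=X[np.isfinite(X[...,0])]
# tips in tool frame
t=(q-o["eef_pos"])@M; s=t[(t[:,2]<.06)&(t[:,2]>-.1)]; print("tip z max",np.percentile(s[:,2],[90,99,99.9]).round(4), "y",s[:,1].min().round(3),s[:,1].max().round(3), "at tips", np.percentile(s[s[:,2]>s[:,2].max()-.006],[2,98],axis=0).round(3).tolist())
f=q[(q[:,2]>.055)&(q[:,2]<.075)&(np.hypot(q[:,0]-.449,q[:,1]-.282)<.05)]
b=q[(q[:,2]>.018)&(q[:,2]<.075)&(np.hypot(q[:,0]-.449,q[:,1]-.282)<.07)]
for s in (f,b): print(len(s),cv2.minAreaRect((s[:,:2]*1000).astype(np.float32)))
print(np.median(f[:,2]))
# side view tips
for c in("side","scene"):
    im,d=camera(c); X=cloud(c,d); q=X[np.isfinite(X[...,0])]; t=(q-o["eef_pos"])@M; s=t[(abs(t[:,0])<.02)&(abs(t[:,1])<.07)&(t[:,2]<.1)&(t[:,2]>-.1)]
    print(c,np.percentile(s[:,2],[95,99,100]).round(4), "ymin/max by z",[(z,s[abs(s[:,2]-z)<.005][:,1].min().round(3) if (abs(s[:,2]-z)<.005).any() else None,s[abs(s[:,2]-z)<.005][:,1].max().round(3) if (abs(s[:,2]-z)<.005).any() else None) for z in (-.08,-.06,-.04,-.02,0,.01)])
E
```

```text
['Unreachable', 'camera', 'camera_info', 'get_obs', 'job_done', 'search_frame', 'spot_point', 'tip_reach']
2.1833 [0.4495 0.2832 0.245 ]
[[ 0.406  0.914 -0.   ]
 [ 0.914 -0.406 -0.   ]
 [-0.    -0.    -1.   ]]
tip z max [-0.0349 -0.0067 -0.0011] y -0.075 0.075 at tips [[-0.009, -0.045, -0.006], [0.012, 0.046, -0.0]]
1047 ((450.56201171875, 281.9515686035156), (59.75514221191406, 19.583391189575195), 66.31090545654297)
5359 ((450.56390380859375, 281.71844482421875), (110.16388702392578, 70.21025848388672), 66.44935607910156)
0.06688420616698754
side [-0.0134 -0.003   0.002 ] ymin/max by z [(-0.08, np.float64(-0.07), np.float64(0.069)), (-0.06, np.float64(-0.07), np.float64(0.069)), (-0.04, np.float64(-0.06), np.float64(0.063)), (-0.02, np.float64(-0.058), np.float64(0.055)), (0, np.float64(-0.05), np.float64(0.046)), (0.01, None, None)]
scene [-0.0117 -0.003   0.0008] ymin/max by z [(-0.08, np.float64(-0.069), np.float64(0.07)), (-0.06, np.float64(-0.07), np.float64(0.07)), (-0.04, np.float64(-0.069), np.float64(0.06)), (-0.02, np.float64(-0.057), np.float64(0.056)), (0, np.float64(-0.05), np.float64(0.052)), (0.01, None, None)]
```

View pics/w1.png

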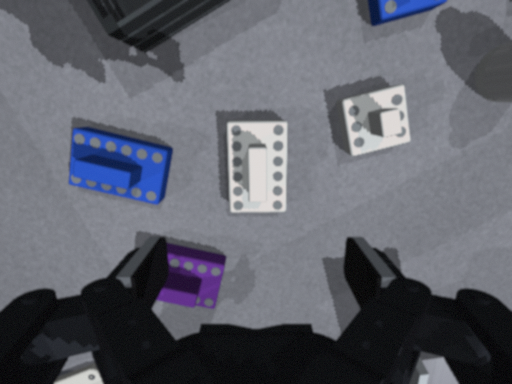

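Request:
arm_command(translation=[[0, 0, 4], [0, 0, 8], [0, 0, 12], [-0.1, 0, 15], [-0.1, 0, 17]], turn=[0, 0, 0, 0, 0], hand=[0, 0, 0, 0, 0])

```text
clock: 2.75
eef_pos: [0.4479, 0.2789, 0.072]
tool_rot: [0.839, 0.545, -0.002, -0.0]
ft_force: [0.2, -1.3, -0.3]
grip_width: 0.0856
```

Request:
arm_command(translation=[[0.2, 0, 1.2], [0.2, 0, 2.4], [0.2, 0, 2.4], [0.2, 0, 2.4], [0.2, 0, 2.4]], turn=[0, 0, 0, 0, 0], hand=[0, 0, 0.4, 1, 1])

```text
clock: 3.17
eef_pos: [0.4511, 0.2828, 0.0521]
tool_rot: [0.839, 0.545, 0.001, -0.0]
ft_force: [-0.1, -0.4, 0.2]
grip_width: 0.0515
```

Request:
arm_command(translation=[[0, 0, 0], [0, 0, 0], [0, 0, 0], [0, 0, 0]], turn=[0, 0, 0, 0], hand=[1, 1, 1, 1])

```text
clock: 3.5
eef_pos: [0.4514, 0.2832, 0.0525]
tool_rot: [0.839, 0.545, 0.001, 0.0]
ft_force: [1.1, -1.2, 4.0]
grip_width: 0.0189
```

Request:
arm_command(translation=[[0, 0, -2], [0, 0, -5], [0, 0, -9], [0, 0, -13], [0, 0, -17]], turn=[0, 0, 0, 0, 0], hand=[1, 1, 1, 1, 1])

```text
clock: 3.92
eef_pos: [0.4494, 0.2825, 0.2224]
tool_rot: [0.839, 0.545, -0.001, -0.0]
ft_force: [0.5, 0.6, -2.7]
grip_width: 0.0188
```

Request:
arm_command(translation=[[-2, 1.6, -2], [-4.5, 3.7, -4], [-7.5, 6.1, -4], [-10.5, 8.6, -4], [-13.5, 11, -4]], turn=[0, 0, 0, 0, 0], hand=[1, 1, 1, 1, 1])

```text
clock: 4.33
eef_pos: [0.4959, 0.1135, 0.2616]
tool_rot: [0.838, 0.545, 0.0, 0.0]
ft_force: [1.3, -0.1, -1.6]
grip_width: 0.0188
```

Request:
arm_command(translation=[[-3, 2.4, 0], [-6, 4.9, 0], [-9, 7.3, 0], [-11, 9, 0], [-12.5, 10.2, 0]], turn=[-0.05, -0.1, -0.15, -0.176, -0.176], hand=[1, 1, 1, 1, 1])

```text
clock: 4.75
eef_pos: [0.5382, -0.0436, 0.2606]
tool_rot: [0.788, 0.616, -0.001, -0.0]
ft_force: [0.7, -0.0, -2.4]
grip_width: 0.0192
```

```bash
cat > see.py <<'E'
from h import *
import sys
o=get_obs(); print(o["clock"],o["eef_pos"].round(4),o["grip_width"].round(4),o["ft_force"].round(1)); M=R.from_quat(o["tool_rot"]).as_matrix(); print(M.round(3).tolist())
C=np.array([.4918,-.279,.035]); Mc=R.from_euler("ZY",[-1.814,np.radians(15)]).as_matrix()
for c in sys.argv[2:]:
    i=camera_info(c); im,d=camera(c); cv2.imwrite(f"pics/{c}{sys.argv[1]}.png",im[...,::-1])
    np.save("last_"+c+".npy",cloud(c,d,i)); np.save("lastrgb_"+c+".npy",im)
E
python3 see.py a wrist side scene
python3 - <<'E'
from h import *
o=get_obs();M=R.from_quat(o["tool_rot"]).as_matrix()
for c in("wrist","side","scene"):
    X=np.load(f"last_{c}.npy"); im=np.load(f"lastrgb_{c}.npy").astype(int)
    t=(X-o["eef_pos"])@M; m=(abs(t[...,0])<.08)&(abs(t[...,1])<.06)&(t[...,2]>.005)&(t[...,2]<.07)&(im.min(-1)>110)
    s=t[m]; print(c,len(s),np.percentile(s,[1,99],axis=0).round(3).tolist() if len(s) else "")
    if len(s): print(cv2.minAreaRect((s[:,:2]*1000).astype(np.float32)))
E
```

```text
Traceback (most recent call last):
  File "see.py", line 3, in <module>
    o=get_obs(); print(o["clock"],o["eef_pos"].round(4),o["grip_width"].round(4),o["ft_force"].round(1)); M=R.from_quat(o["tool_rot"]).as_matrix(); print(M.round(3).tolist())
                                                        ^^^^^^^^^^^^^^^^^^^^^
AttributeError: 'float' object has no attribute 'round'
Traceback (most recent call last):
FileNotFoundError: [Errno 2] No such file or directory: 'last_wrist.npy'
```

```bash
sed -i 's/o\["grip_width"\].round(4)/round(o["grip_width"],4)/' see.py
cat > held.py <<'E'
from h import *
o=get_obs();M=R.from_quat(o["tool_rot"]).as_matrix()
C=np.array([.4918,-.279,.035]); Mc=R.from_euler("ZY",[-1.814,np.radians(15)]).as_matrix()
tx=M[:,0]; print("tool x yaw deg",np.degrees(np.arctan2(tx[1],tx[0])).round(2),"want",round(np.degrees(-1.814)+180,2), "tcp in chute",((o["eef_pos"]-C)@Mc).round(4))
for c in("wrist","side","scene"):
    X=np.load(f"last_{c}.npy"); im=np.load(f"lastrgb_{c}.npy").astype(int)
    t=(X-o["eef_pos"])@M; m=(abs(t[...,0])<.08)&(abs(t[...,1])<.06)&(t[...,2]>.005)&(t[...,2]<.07)&(im.min(-1)>110)
    s=t[m]; print(c,len(s),np.percentile(s,[1,99],axis=0).round(3).tolist() if len(s) else "")
    if len(s): print(cv2.minAreaRect((s[:,:2]*1000).astype(np.float32)))
E
python3 see.py a wrist side scene; python3 held.py
```

```text
4.75 [ 0.5382 -0.0436  0.2606] 0.0192 [ 0.7 -0.  -2.4]
[[0.242, 0.97, -0.001], [0.97, -0.242, -0.0], [-0.001, -0.001, -1.0]]
tool x yaw deg 75.91 want 76.07 tcp in chute [-0.2911 -0.0122  0.1554]
wrist 9816 [[-0.052, -0.033, 0.02], [0.052, 0.035, 0.04]]
((-3.021526336669922, 0.75543212890625), (70.33480072021484, 109.62400817871094), 89.64582824707031)
side 434 [[-0.058, -0.035, 0.009], [0.05, 0.033, 0.052]]
((-6.297248840332031, -0.2972526550292969), (114.78843688964844, 70.75371551513672), 0.011478318832814693)
scene 508 [[-0.051, -0.033, 0.022], [0.053, 0.035, 0.051]]
((-0.6176795959472656, 0.2612419128417969), (69.6326904296875, 109.67913818359375), 89.73299407958984)
```

Request:
arm_command(translation=[[-0.7, 0.6, 0], [-1.5, 1.2, 0], [-1.5, 1.2, 3], [-1.5, 1.2, 6], [-1.5, 1.2, 6]], turn=[0, 0, 0, 0, 0], hand=[1, 1, 1, 1, 1])

```text
clock: 5.32
eef_pos: [0.5425, -0.0576, 0.1953]
tool_rot: [0.787, 0.617, -0.004, -0.004]
ft_force: [-1.7, -0.4, -3.9]
grip_width: 0.0189
```

```bash
python3 see.py b wrist side scene; python3 held.py;  python3 - <<'E'
from h import *
C=np.array([.4918,-.279,.035]); Mc=R.from_euler("ZY",[-1.814,np.radians(15)]).as_matrix()
for c in("wrist","side","scene"):
    X=np.load(f"last_{c}.npy"); L=(X-C)@Mc; L=L[np.isfinite(L[...,0])]
    t=L[(abs(L[:,2]-.014)<.003)&(L[:,0]>-.335)&(L[:,0]<-.13)&(abs(L[:,1])<.055)&(abs(L[:,1])>.03)]
    for s in(-1,1):
        q=t[t[:,1]*s>0]; print(c,s,len(q),np.percentile(q[:,1],[10,50,90]).round(4) if len(q)>5 else "")
E
```

```text
5.3167 [ 0.5425 -0.0576  0.1953] 0.0189 [-1.7 -0.4 -3.9]
[[0.24, 0.971, -0.012], [0.971, -0.24, 0.001], [-0.002, -0.012, -1.0]]
tool x yaw deg 76.13 want 76.07 tcp in chute [-2.633e-01  2.000e-04  1.026e-01]
wrist 10103 [[-0.051, -0.041, 0.027], [0.078, 0.044, 0.069]]
((11.19174575805664, 1.3143119812011719), (137.38880920410156, 96.00619506835938), 0.04165734350681305)
side 387 [[-0.054, -0.04, 0.015], [0.053, 0.029, 0.056]]
((10.333919525146484, -6.729576110839844), (152.63108825683594, 78.5289077758789), 10.411532402038574)
scene 459 [[-0.048, -0.036, 0.022], [0.055, 0.033, 0.053]]
((16.320785522460938, 0.43470001220703125), (132.7903594970703, 78.29037475585938), 6.270122528076172)
wrist -1 1010 [-0.0455 -0.0416 -0.0377]
wrist 1 2129 [0.0412 0.0455 0.0488]
side -1 105 [-0.0489 -0.0447 -0.0407]
side 1 42 [0.0378 0.0415 0.0458]
scene -1 41 [-0.0466 -0.0429 -0.0393]
scene 1 115 [0.0402 0.0437 0.0472]
```

```bash
python3 -c "
import cv2,numpy as np
a=cv2.imread('pics/wristb.png'); b=cv2.imread('pics/sceneb.png')[100:260,130:300]
cv2.imwrite('pics/v2.png',np.hstack([cv2.resize(a,(440,330)),cv2.resize(b,(350,330),interpolation=cv2.INTER_CUBIC)]))"
```

```text
(no output)
```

View pics/v2.png

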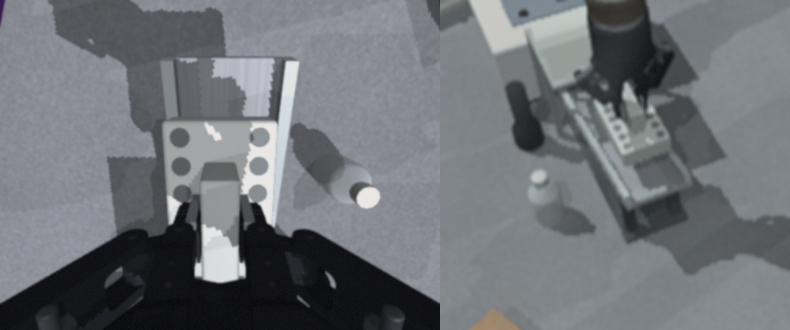

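Request:
arm_command(translation=[[0, 0, 1.2], [0, 0, 2.2], [0, 0, 2.7], [0, 0, 2.7], [0, 0, 2.7]], turn=[0, 0, 0, 0, 0], hand=[1, 1, 1, 1, 1])

```text
clock: 5.88
eef_pos: [0.5465, -0.0582, 0.1747]
tool_rot: [0.788, 0.616, 0.0, 0.0]
ft_force: [-0.0, 0.5, -2.0]
grip_width: 0.0192
```

Request:
arm_command(translation=[[0, 0, 0.2], [0, 0, 0.4], [0, 0, 0.6], [0, 0, 0.8], [0, 0, 0.8]], turn=[0, 0, 0, 0, 0], hand=[1, 1, 1, 1, 1])

```text
clock: 6.3
eef_pos: [0.546, -0.0583, 0.1658]
tool_rot: [0.788, 0.616, -0.0, -0.0]
ft_force: [0.3, -0.1, -1.9]
grip_width: 0.0193
```

Request:
arm_command(translation=[[0, -0.35, 0], [0, -0.35, 0], [0, -0.35, 0], [0, -0.35, 0.2], [0, -0.35, 0.4]], turn=[0, 0, 0, 0, 0], hand=[1, 1, 1, 1, 1])

```text
clock: 6.72
eef_pos: [0.5441, -0.0577, 0.1632]
tool_rot: [0.788, 0.616, 0.001, 0.001]
ft_force: [1.9, -5.2, 8.1]
grip_width: 0.0188
```

Request:
arm_command(translation=[[0, 0, 0.1], [0, 0, 0.2], [0, 0, 0.3], [0, 0, 0.4], [0, 0, 0.4]], turn=[0, 0, 0, 0, 0], hand=[1, 1, 1, 1, 1])

```text
clock: 7.13
eef_pos: [0.5438, -0.0589, 0.1619]
tool_rot: [0.788, 0.616, 0.001, 0.002]
ft_force: [-2.0, -5.8, 14.2]
grip_width: 0.0189
```

```bash
python3 see.py c wrist side scene; python3 held.py
```

```text
7.1333 [ 0.5438 -0.0589  0.1619] 0.0189 [-2.  -5.8 14.2]
[[0.241, 0.97, 0.004], [0.97, -0.241, -0.003], [-0.002, 0.005, -1.0]]
tool x yaw deg 76.04 want 76.07 tcp in chute [-0.2513 -0.0025  0.064 ]
wrist 16685 [[-0.047, -0.043, 0.019], [0.079, 0.051, 0.059]]
((12.552238464355469, 3.975605010986328), (96.4388427734375, 134.92782592773438), 89.97473907470703)
side 533 [[-0.056, -0.043, 0.01], [0.079, 0.049, 0.065]]
((8.260478973388672, 2.622600555419922), (144.1122283935547, 94.5420913696289), 0.6321317553520203)
scene 648 [[-0.054, -0.04, 0.02], [0.079, 0.051, 0.069]]
((6.004425048828125, 4.062656402587891), (147.06544494628906, 93.42426300048828), 0.16650483012199402)
```

Request:
arm_command(translation=[[0, 0.15, -0.4], [0, 0.3, -0.4], [0, 0.3, -0.4], [0, 0.3, 0.1], [0, 0.3, 0.3]], turn=[0, 0, 0, 0, 0], hand=[1, 1, 1, 1, 1])

```text
clock: 7.7
eef_pos: [0.5447, -0.0614, 0.1577]
tool_rot: [0.788, 0.616, -0.003, 0.003]
ft_force: [-10.1, -12.9, 24.5]
grip_width: 0.0189
```

Request:
arm_command(translation=[[0, 0, 0.1], [0, 0, 0.2], [0, 0, 0.3], [0, 0, 0.4], [0, 0, 0.5]], turn=[0, 0, 0, 0, 0], hand=[1, 1, 1, 1, 1])

```text
clock: 8.12
eef_pos: [0.5442, -0.0635, 0.1541]
tool_rot: [0.789, 0.615, -0.004, 0.004]
ft_force: [-13.8, -15.1, 24.7]
grip_width: 0.0187
```

Request:
arm_command(translation=[[0, -0.2, 0], [0, -0.3, 0.1], [0, -0.3, 0.2], [0, -0.3, 0.3], [0, -0.3, 0.3]], turn=[0, 0, 0, 0, 0], hand=[1, 1, 1, 1, 1])

```text
clock: 8.53
eef_pos: [0.5436, -0.0643, 0.1523]
tool_rot: [0.789, 0.614, -0.002, 0.007]
ft_force: [-8.1, -20.0, 25.6]
grip_width: 0.0191
```

Request:
arm_command(translation=[[0, 0, 0.1], [0, 0, 0.2], [0, 0, 0.3], [0, 0, 0.4], [0, 0, 0.4]], turn=[0, 0, 0, 0, 0], hand=[1, 1, 1, 1, 1])

```text
clock: 8.95
eef_pos: [0.5434, -0.0659, 0.1485]
tool_rot: [0.789, 0.614, -0.004, 0.008]
ft_force: [-9.7, -24.0, 25.9]
grip_width: 0.0191
```

```bash
python3 see.py d scene side; python3 held.py; python3 -c "
import cv2,numpy as np
a=cv2.imread('pics/sided.png')[90:220,190:350]; b=cv2.imread('pics/scened.png')[100:230,150:310]
cv2.imwrite('pics/v3.png',np.hstack([cv2.resize(x,(400,325),interpolation=cv2.INTER_CUBIC) for x in(a,b)]))"
```

```text
8.95 [ 0.5434 -0.0659  0.1485] 0.0191 [ -9.7 -24.   25.9]
[[0.246, 0.969, 0.004], [0.969, -0.246, -0.017], [-0.016, 0.009, -1.0]]
tool x yaw deg 75.75 want 76.07 tcp in chute [-0.2412 -0.0012  0.0529]
wrist 14519 [[-0.041, -0.045, 0.005], [0.079, 0.05, 0.046]]
((16.08124542236328, 2.6117324829101562), (96.390625, 127.93976593017578), 89.63175201416016)
side 529 [[-0.051, -0.047, 0.006], [0.079, 0.048, 0.054]]
((11.330928802490234, 0.3247642517089844), (137.615234375, 96.18914031982422), 0.5803128480911255)
scene 734 [[-0.066, -0.045, 0.007], [0.078, 0.049, 0.066]]
((0.07839202880859375, 0.9710311889648438), (96.62313079833984, 159.72767639160156), 89.84691619873047)
```

View pics/v3.png

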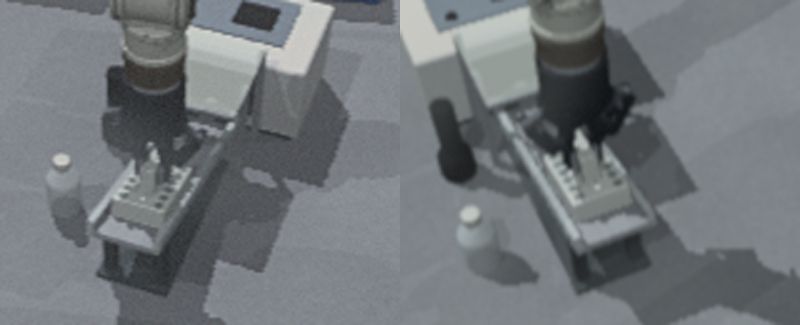

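Request:
arm_command(translation=[[0, 0, -0.2], [0, 0, -0.3], [0, 0, -0.3], [0, 0, -0.3], [0, 0, -0.3]], turn=[0, 0, 0, 0, 0], hand=[1, 1, 0.8, 0.6, 0.5])

```text
clock: 9.47
eef_pos: [0.5425, -0.0574, 0.1461]
tool_rot: [0.788, 0.616, -0.0, -0.001]
ft_force: [0.1, 0.0, -0.3]
grip_width: 0.0417
```

Request:
arm_command(translation=[[0, 0, 0], [0, 0, 0], [0, 0, 0], [0, 0, -2], [0, 0, -5]], turn=[0, 0, 0, 0, 0], hand=[0.4, 0.4, 0.4, 0.4, 0.4])

```text
clock: 9.88
eef_pos: [0.5403, -0.0566, 0.1929]
tool_rot: [0.787, 0.617, -0.003, -0.003]
ft_force: [0.8, -0.4, 0.4]
grip_width: 0.051
```

Request:
arm_command(translation=[[0, 0, -3], [0, 0, -7], [0, 0, -9], [0, 0, -9], [0, 0, -9]], turn=[0, 0, 0, 0, 0], hand=[0.4, 0.4, 0.4, 0.4, 0.4])

```text
clock: 10.3
eef_pos: [0.5437, -0.0571, 0.2874]
tool_rot: [0.787, 0.616, 0.001, 0.001]
ft_force: [-1.1, -0.2, -1.4]
grip_width: 0.0512
```

```bash
cat > car.py <<'E'
# carrier pose in chute frame from the last clouds
from h import *
import sys
C=np.array([.4918,-.279,.035]); Mc=R.from_euler("ZY",[-1.814,np.radians(15)]).as_matrix()
o=get_obs(); print("tcp",o["eef_pos"].round(4),"chute",((o["eef_pos"]-C)@Mc).round(4),R.from_quat(o["tool_rot"]).as_matrix()[:,2].round(3))
for c in sys.argv[1:]:
    L=(np.load(f"last_{c}.npy")-C)@Mc; im=np.load(f"lastrgb_{c}.npy").astype(int); w=np.isfinite(L[...,0])&(im.min(-1)>100)&(abs(L[...,1])<.05)&(L[...,0]>-.34)&(L[...,0]<.005)
    t=L[w&(abs(L[...,2]-.030)<.004)]; f=L[w&(L[...,2]>.045)&(L[...,2]<.075)&(abs(L[...,1])<.03)]
    for n,s in(("top",t),("fin",f)):
        if len(s)>8:
            r=cv2.minAreaRect((s[:,:2]*1000).astype(np.float32)); print(c,n,len(s),np.round(r[0],1),np.round(r[1],1),round(r[2],1),"zmed",np.median(s[:,2]).round(4),"x",np.percentile(s[:,0],[1,99]).round(4),"slope",np.polyfit(s[:,0],s[:,2],1)[0].round(3))
E
python3 see.py e wrist scene side; python3 car.py wrist scene side
```

```text
10.3 [ 0.5437 -0.0571  0.2874] 0.0512 [-1.1 -0.2 -1.4]
[[0.24, 0.971, 0.003], [0.971, -0.24, -0.0], [0.001, 0.003, -1.0]]
tcp [ 0.542  -0.0571  0.2843] chute [-0.2842 -0.0047  0.1819] [-0.004  0.    -1.   ]
wrist top 5059 [-242.3   -1.5] [109.1  70.1] 0.0 zmed 0.0318 x [-0.2961 -0.1902] slope 0.004
wrist fin 1479 [-241.8   -1.5] [19.9 60.7] 89.8 zmed 0.0676 x [-0.2716 -0.2128] slope 0.126
scene top 376 [-242.    -2.3] [ 69.1 113.6] 89.8 zmed 0.0288 x [-0.2977 -0.1892] slope -0.0
scene fin 137 [-243.3   -2.3] [20.2 64.2] 89.3 zmed 0.0636 x [-0.2745 -0.2119] slope 0.096
side top 295 [-238.7   -4.3] [ 70.  114.7] 89.0 zmed 0.0303 x [-0.2948 -0.1841] slope 0.005
side fin 106 [-239.4   -3.9] [21. 67.] 89.5 zmed 0.0647 x [-0.2722 -0.2063] slope 0.109
```

```bash
python3 - <<'E'
from h import *
A=np.concatenate([np.load(f"last_{c}.npy").reshape(-1,3) for c in("scene","side")]); A=A[np.isfinite(A[:,0])]
r=np.hypot(A[:,0],A[:,1]); b=np.degrees(np.arctan2(A[:,1],A[:,0]))
for lo in range(-140,0,20):
    print(lo,[ (round(float(rr),1), (lambda s: (len(s), round(float(s[:,2].max()),2)) if len(s)>3 else None)(A[(b>lo)&(b<lo+20)&(r>rr)&(r<rr+.1)&(A[:,2]>-.05)])) for rr in np.arange(.3,1.1,.1)])
o=get_obs(); print(o["joint_pos"].round(3))
E
```

```text
-140 [(0.3, (568, 0.01)), (0.4, (638, 0.01)), (0.5, (273, 0.0)), (0.6, (269, 0.12)), (0.7, (317, 0.12)), (0.8, (67, -0.05)), (0.9, None), (1.0, None)]
-120 [(0.3, (423, 0.01)), (0.4, (479, 0.01)), (0.5, (620, 0.01)), (0.6, (619, 0.0)), (0.7, (440, 0.01)), (0.8, (94, 0.0)), (0.9, None), (1.0, None)]
-100 [(0.3, (917, 0.01)), (0.4, (1064, 0.01)), (0.5, (1171, 0.01)), (0.6, (1238, 0.01)), (0.7, (1051, 0.01)), (0.8, (27, 0.0)), (0.9, None), (1.0, None)]
-80 [(0.3, (1127, 0.01)), (0.4, (1226, 0.01)), (0.5, (1158, 0.01)), (0.6, (1342, 0.09)), (0.7, (1736, 0.12)), (0.8, (308, 0.08)), (0.9, None), (1.0, None)]
-60 [(0.3, (1237, 0.01)), (0.4, (1237, 0.14)), (0.5, (1018, 0.14)), (0.6, (668, 0.14)), (0.7, (747, 0.14)), (0.8, (2752, 0.11)), (0.9, (1889, 0.13)), (1.0, (905, 0.14))]
-40 [(0.3, (1418, 0.01)), (0.4, (2426, 0.18)), (0.5, (2315, 0.18)), (0.6, (3017, 0.18)), (0.7, (2324, 0.14)), (0.8, (2952, 0.01)), (0.9, (4125, 0.13)), (1.0, (5677, 0.14))]
-20 [(0.3, (1634, 0.65)), (0.4, (2990, 0.71)), (0.5, (12616, 0.7)), (0.6, (3360, 0.38)), (0.7, (3766, 0.07)), (0.8, (4100, 0.01)), (0.9, (5026, 0.01)), (1.0, (3942, 0.01))]
[-0.105  0.323  0.217  1.469  0.     1.708]
```

Request:
arm_command(translation=[[-2.8, -2.7, 0], [-5.6, -5.4, 0], [-8.5, -8.1, 0], [-11.4, -10.8, 0], [-14.2, -13.5, 0]], turn=[0, 0, 0, 0, 0], hand=[0.4, 0.6, 1, 1, 1])

```text
clock: 10.87
eef_pos: [0.3752, -0.1629, 0.2844]
tool_rot: [0.787, 0.617, -0.001, -0.002]
ft_force: [1.3, -1.3, 0.5]
grip_width: 0.0027
```

Request:
arm_command(translation=[[-2.8, -2.7, 0], [-5.6, -5.4, 0], [-8.5, -8.1, 0], [-11.4, -10.8, 0], [-14.2, -13.5, 0]], turn=[0, 0, 0, 0, 0], hand=[1, 1, 1, 1, 1])

```text
clock: 11.28
eef_pos: [0.2103, -0.2679, 0.2849]
tool_rot: [0.787, 0.617, -0.0, -0.001]
ft_force: [0.0, -1.3, 0.4]
grip_width: -0.0001
```

Request:
arm_command(translation=[[-2.8, -2.7, 0], [-5.6, -5.4, 0], [-8.5, -8.1, 0], [-11.4, -10.8, 0], [-14.2, -13.5, 0]], turn=[0, 0, 0, 0, 0], hand=[1, 1, 1, 1, 1])

```text
clock: 11.7
eef_pos: [0.0453, -0.3733, 0.2849]
tool_rot: [0.788, 0.616, 0.001, -0.001]
ft_force: [1.3, -0.2, 0.6]
grip_width: 0.0001
```

Request:
arm_command(translation=[[-2.8, -2.7, 0], [-5.6, -5.4, 0], [-8.5, -8.1, 0], [-11.4, -10.8, 0], [-14.2, -13.5, 0]], turn=[0, 0, 0, 0, 0], hand=[1, 1, 1, 1, 1])

```text
clock: 12.12
eef_pos: [-0.1197, -0.4787, 0.2844]
tool_rot: [0.788, 0.616, 0.001, -0.001]
ft_force: [-0.4, -0.7, 0.5]
grip_width: -0.0002
```

```bash
cat > st.py <<'E'
from h import *
o=get_obs(); M=R.from_quat(o["tool_rot"]).as_matrix()
u=np.array([np.cos(-1.814),np.sin(-1.814),0]); v=np.array([-u[1],u[0],0])
z=M[:,2]; C=np.array([.4918,-.279,.035]); d=o["eef_pos"]-C
print("t",round(o["clock"],2),"tcp",o["eef_pos"].round(4),"q",o["joint_pos"].round(3),"F",o["ft_force"].round(1))
print("lean deg toward u",np.degrees(np.arctan2(z@u,-z[2])).round(1),"side",np.degrees(np.arctan2(z@v,-z[2])).round(1),"| tcp level,lat,h mm",(1000*np.array([d@u,d@v,o["eef_pos"][2]])).round(1))
print("M",M.round(3).tolist())
print("bearing",np.degrees(np.arctan2(*o["eef_pos"][1::-1])).round(1),"r",np.hypot(*o["eef_pos"][:2]).round(3))
E
python3 st.py
```

```text
t 12.12 tcp [-0.1197 -0.4787  0.2844] q [-1.816e+00  2.170e-01  7.600e-02  1.433e+00  0.000e+00 -1.000e-03] F [-0.4 -0.7  0.5]
lean deg toward u -0.2 side 0.0 | tcp level,lat,h mm [ 341.1 -545.4  284.4]
M [[0.241, 0.97, 0.001], [0.97, -0.241, 0.003], [0.003, 0.0, -1.0]]
bearing -104.0 r 0.493
```

Request:
arm_command(translation=[[-4, 0, 0], [-8, 0, 0], [-12, 0, 0], [-16, 0, 0], [-20, 0, 0]], turn=[0, 0, 0, 0, 0], hand=[1, 1, 1, 1, 1])

```text
clock: 12.53
eef_pos: [-0.1664, -0.6738, 0.2839]
tool_rot: [0.788, 0.616, 0.001, -0.001]
ft_force: [-0.6, -1.9, 0.5]
grip_width: -0.0002
```

Request:
arm_command(translation=[[-4, 0, 0], [-8, 0, 0], [-12, 0, 0], [-16, 0, 0], [-16, 0, 0]], turn=[0, 0, 0, 0, 0], hand=[1, 1, 1, 1, 1])

```text
clock: 12.95
eef_pos: [-0.189, -0.7661, 0.2492]
tool_rot: [0.788, 0.616, -0.009, 0.007]
ft_force: [-0.4, 0.3, -0.6]
grip_width: 0.0
```

```bash
python3 st.py
```

```text
t 12.95 tcp [-0.189  -0.7661  0.2492] q [-1.813e+00  9.730e-01  1.267e+00  1.842e+00  0.000e+00  1.000e-03] F [-0.4  0.3 -0.6]
lean deg toward u 1.4 side 0.0 | tcp level,lat,h mm [ 636.7 -543.5  249.2]
M [[0.24, 0.971, -0.006], [0.97, -0.241, -0.023], [-0.024, 0.0, -1.0]]
bearing -103.9 r 0.789
```

Request:
arm_command(translation=[[-100, 0, 0], [-100, 0, 0], [-100, 0, 0], [-100, 0, 0], [-100, 0, 0]], turn=[0, 0, 0, 0, 0], hand=[1, 1, 1, 1, 1])

```text
clock: 13.37
eef_pos: [-0.2005, -0.8116, 0.1963]
tool_rot: [0.787, 0.616, -0.031, 0.024]
ft_force: [0.4, -0.3, -0.8]
grip_width: 0.0003
```

```bash
python3 st.py
```

```text
t 13.37 tcp [-0.2005 -0.8116  0.1963] q [-1.813e+00  1.044e+00  1.274e+00  1.723e+00  0.000e+00  1.000e-03] F [ 0.4 -0.3 -0.8]
lean deg toward u 4.5 side 0.0 | tcp level,lat,h mm [ 683.7 -543.7  196.3]
M [[0.24, 0.971, -0.019], [0.968, -0.241, -0.076], [-0.078, 0.0, -0.997]]
bearing -103.9 r 0.836
```

Request:
arm_command(translation=[[-100, 0, -60], [-100, 0, -60], [-100, 0, -60], [-100, 0, -60], [-100, 0, -60]], turn=[0, 0, 0, 0, 0], hand=[1, 1, 1, 1, 1])

```text
clock: 13.78
eef_pos: [-0.2005, -0.8107, 0.2389]
tool_rot: [0.786, 0.615, -0.049, 0.038]
ft_force: [0.1, -0.7, 0.4]
grip_width: 0.0003
```

```bash
python3 st.py
```

```text
t 13.78 tcp [-0.2005 -0.8107  0.2389] q [-1.813e+00  9.930e-01  1.275e+00  1.730e+00  0.000e+00  1.000e-03] F [ 0.1 -0.7  0.4]
lean deg toward u 7.1 side 0.0 | tcp level,lat,h mm [ 682.7 -543.9  238.9]
M [[0.239, 0.971, -0.03], [0.963, -0.241, -0.12], [-0.123, 0.0, -0.992]]
bearing -103.9 r 0.835
```

Request:
arm_command(translation=[[-100, 0, -60], [-100, 0, -60], [-100, 0, -60], [-100, 0, -60], [-100, 0, -60]], turn=[0, 0, 0, 0, 0], hand=[1, 1, 1, 1, 1])

```text
clock: 14.2
eef_pos: [-0.2001, -0.8088, 0.2742]
tool_rot: [0.785, 0.614, -0.064, 0.05]
ft_force: [0.5, -1.8, 0.3]
grip_width: 0.0
```

```bash
python3 st.py
```

```text
t 14.2 tcp [-0.2001 -0.8088  0.2742] q [-1.813e+00  9.500e-01  1.275e+00  1.733e+00  0.000e+00  1.000e-03] F [ 0.5 -1.8  0.3]
lean deg toward u 9.3 side 0.0 | tcp level,lat,h mm [ 680.8 -543.9  274.2]
M [[0.237, 0.971, -0.039], [0.958, -0.241, -0.157], [-0.162, 0.0, -0.987]]
bearing -103.9 r 0.833
```

Request:
arm_command(translation=[[4, 0, 0], [8, 0, 0], [8, 0, 0]], turn=[0, 0, 0], hand=[1, 1, 1])

```text
clock: 14.45
eef_pos: [-0.1836, -0.7426, 0.2609]
tool_rot: [0.785, 0.614, -0.064, 0.05]
ft_force: [-0.5, -1.3, 0.3]
grip_width: -0.0001
```

```bash
python3 st.py
```

```text
t 14.45 tcp [-0.1836 -0.7426  0.2609] q [-1.813e+00  6.820e-01  7.200e-01  1.446e+00  0.000e+00  1.000e-03] F [-0.5 -1.3  0.3]
lean deg toward u 9.3 side 0.0 | tcp level,lat,h mm [ 612.6 -543.9  260.9]
M [[0.237, 0.971, -0.039], [0.958, -0.241, -0.157], [-0.162, 0.0, -0.987]]
bearing -103.9 r 0.765
```

Request:
arm_command(translation=[[-100, 0, 0], [-100, 0, 0], [-100, 0, 0], [-100, 0, 0], [-100, 0, 0]], turn=[0, 0, 0, 0, 0], hand=[1, 1, 1, 1, 1])

```text
clock: 14.87
eef_pos: [-0.2068, -0.8359, 0.2486]
tool_rot: [0.784, 0.613, -0.078, 0.061]
ft_force: [0.1, 0.2, -0.1]
grip_width: -0.0001
```

Request:
arm_command(translation=[[-100, 0, 0], [-100, 0, 0], [-100, 0, 0], [-100, 0, 0], [-100, 0, 0]], turn=[0, 0, 0, 0, 0], hand=[1, 1, 1, 1, 1])

```text
clock: 15.28
eef_pos: [-0.2151, -0.8693, 0.2179]
tool_rot: [0.782, 0.612, -0.096, 0.075]
ft_force: [-0.1, 1.5, 0.2]
grip_width: -0.0001
```

Request:
arm_command(translation=[[-100, 0, 0], [-100, 0, 0], [-100, 0, 0], [-100, 0, 0], [-100, 0, 0]], turn=[0, 0, 0, 0, 0], hand=[1, 1, 1, 1, 1])

```text
clock: 15.7
eef_pos: [-0.2218, -0.8957, 0.1966]
tool_rot: [0.779, 0.61, -0.113, 0.089]
ft_force: [0.0, -0.3, -0.7]
grip_width: 0.0002
```

```bash
python3 st.py
```

```text
t 15.7 tcp [-0.2218 -0.8957  0.1966] q [-1.814  1.062  1.274  1.495  0.     0.   ] F [ 0.  -0.3 -0.7]
lean deg toward u 16.5 side 0.0 | tcp level,lat,h mm [ 770.4 -544.1  196.6]
M [[0.231, 0.971, -0.068], [0.931, -0.241, -0.276], [-0.284, 0.0, -0.959]]
bearing -103.9 r 0.923
```

Request:
arm_command(translation=[[-100, 0, -15], [-100, 0, -15], [-100, 0, -15], [-100, 0, -15], [-100, 0, -15]], turn=[0, 0, 0, 0, 0], hand=[1, 1, 1, 1, 1])

```text
clock: 16.12
eef_pos: [-0.2249, -0.9082, 0.2124]
tool_rot: [0.777, 0.608, -0.131, 0.103]
ft_force: [0.6, 0.9, 0.6]
grip_width: -0.0001
```

Request:
arm_command(translation=[[-100, 0, -15], [-100, 0, -15], [-100, 0, -15], [-100, 0, -15], [-100, 0, -15]], turn=[0, 0, 0, 0, 0], hand=[1, 1, 1, 1, 1])

```text
clock: 16.53
eef_pos: [-0.2274, -0.9183, 0.2317]
tool_rot: [0.774, 0.605, -0.148, 0.116]
ft_force: [-0.4, 0.5, -1.0]
grip_width: 0.0002
```

Request:
arm_command(translation=[[-100, 0, -15], [-100, 0, -15], [-100, 0, -15], [-100, 0, -15], [-100, 0, -15]], turn=[0, 0, 0, 0, 0], hand=[1, 1, 1, 1, 1])

```text
clock: 16.95
eef_pos: [-0.2294, -0.9261, 0.256]
tool_rot: [0.77, 0.602, -0.165, 0.129]
ft_force: [-0.5, -0.4, -0.1]
grip_width: 0.0001
```

Request:
arm_command(translation=[[-100, 0, -15], [-100, 0, -15], [-100, 0, -15], [-100, 0, -15], [-100, 0, -15]], turn=[0, 0, 0, 0, 0], hand=[1, 1, 1, 1, 1])

```text
clock: 17.37
eef_pos: [-0.2308, -0.9317, 0.2842]
tool_rot: [0.766, 0.599, -0.182, 0.143]
ft_force: [0.3, 0.2, 0.2]
grip_width: -0.0001
```

```bash
python3 st.py
```

```text
t 17.37 tcp [-0.2308 -0.9317  0.2842] q [-1.814  0.985  1.275  1.393  0.     0.   ] F [0.3 0.2 0.2]
lean deg toward u 26.8 side 0.0 | tcp level,lat,h mm [ 807.5 -544.2  284.2]
M [[0.215, 0.971, -0.108], [0.867, -0.241, -0.437], [-0.45, 0.0, -0.893]]
bearing -103.9 r 0.96
```

Works steadily; about 5 more for ~39°.

Request:
arm_command(translation=[[-100, 0, 0], [-100, 0, 0], [-100, 0, 0], [-100, 0, 0], [-100, 0, 0]], turn=[0, 0, 0, 0, 0], hand=[1, 1, 1, 1, 1])

```text
clock: 17.78
eef_pos: [-0.2345, -0.9466, 0.2915]
tool_rot: [0.762, 0.596, -0.199, 0.156]
ft_force: [0.2, -0.6, -0.6]
grip_width: -0.0002
```

Request:
arm_command(translation=[[-100, 0, 0], [-100, 0, 0], [-100, 0, 0], [-100, 0, 0], [-100, 0, 0]], turn=[0, 0, 0, 0, 0], hand=[1, 1, 1, 1, 1])

```text
clock: 18.2
eef_pos: [-0.2374, -0.958, 0.3077]
tool_rot: [0.757, 0.593, -0.216, 0.169]
ft_force: [-0.9, 0.1, -0.4]
grip_width: 0.0001
```

Request:
arm_command(translation=[[-100, 0, 0], [-100, 0, 0], [-100, 0, 0], [-100, 0, 0], [-100, 0, 0]], turn=[0, 0, 0, 0, 0], hand=[1, 1, 1, 1, 1])

```text
clock: 18.62
eef_pos: [-0.2395, -0.9662, 0.329]
tool_rot: [0.752, 0.589, -0.233, 0.182]
ft_force: [0.0, -0.1, 0.3]
grip_width: 0.0
```

Request:
arm_command(translation=[[-100, 0, 0], [-100, 0, 0], [-100, 0, 0], [-100, 0, 0], [-100, 0, 0]], turn=[0, 0, 0, 0, 0], hand=[1, 1, 1, 1, 1])

```text
clock: 19.03
eef_pos: [-0.2408, -0.9717, 0.3547]
tool_rot: [0.747, 0.584, -0.25, 0.195]
ft_force: [0.6, 0.4, 0.9]
grip_width: -0.0001
```

Request:
arm_command(translation=[[-100, 0, 0], [-100, 0, 0], [-100, 0, 0], [-100, 0, 0], [-100, 0, 0]], turn=[0, 0, 0, 0, 0], hand=[1, 1, 1, 1, 1])

```text
clock: 19.45
eef_pos: [-0.2415, -0.9744, 0.384]
tool_rot: [0.741, 0.58, -0.266, 0.208]
ft_force: [-0.1, 0.3, 0.5]
grip_width: -0.0002
```

```bash
python3 st.py
```

```text
t 19.45 tcp [-0.2415 -0.9744  0.384 ] q [-1.814  0.916  1.275  1.239  0.     0.   ] F [-0.1  0.3  0.5]
lean deg toward u 39.5 side 0.0 | tcp level,lat,h mm [ 851.5 -544.3  384. ]
M [[0.186, 0.971, -0.153], [0.749, -0.241, -0.617], [-0.636, 0.0, -0.772]]
bearing -103.9 r 1.004
```

Request:
arm_command(translation=[[-100, 0, 0], [-100, 0, 0], [-100, 0, 0], [-100, 0, 0], [-100, 0, 0]], turn=[0, 0, 0, 0, 0], hand=[1, 1, 1, 1, 1])

```text
clock: 19.87
eef_pos: [-0.2416, -0.9746, 0.4162]
tool_rot: [0.735, 0.575, -0.282, 0.221]
ft_force: [0.3, -0.5, 0.1]
grip_width: 0.0001
```

```bash
cat > to.py <<'E'
# tool-frame shift (cm) to reach TCP at (level, lateral, height) mm
from h import *
import sys
o=get_obs(); M=R.from_quat(o["tool_rot"]).as_matrix(); u=np.array([np.cos(-1.814),np.sin(-1.814),0]); v=np.array([-u[1],u[0],0]); C=np.array([.4918,-.279,0])
for a in sys.argv[1:]:
    l,t,h=map(float,a.split(",")); p=C+u*l/1e3+v*t/1e3+[0,0,h/1e3]; d=(p-o["eef_pos"])@M*100
    print(a,"shift",d.round(2),"len",np.linalg.norm(d).round(1))
E
python3 st.py; python3 to.py -- -345,0,320 2>/dev/null || python3 to.py " -345,0,320"
```

```text
t 19.87 tcp [-0.2416 -0.9746  0.4162] q [-1.814  0.888  1.275  1.224  0.     0.   ] F [ 0.3 -0.5  0.1]
lean deg toward u 42.0 side 0.0 | tcp level,lat,h mm [ 851.8 -544.3  416.2]
M [[0.179, 0.971, -0.161], [0.721, -0.241, -0.65], [-0.669, 0.0, -0.743]]
bearing -103.9 r 1.004
 -345,0,320 shift [ 95.35  54.45 -72.94] len 131.8
```

Request:
arm_command(translation=[[2.7, 1.6, -2.1], [5.4, 3.1, -4.2], [8.2, 4.7, -6.3], [10.9, 6.2, -8.3], [13.6, 7.8, -10.4]], turn=[0, 0, 0, 0, 0], hand=[1, 1, 1, 1, 1])

```text
clock: 20.28
eef_pos: [-0.1376, -0.8426, 0.4025]
tool_rot: [0.736, 0.575, -0.282, 0.221]
ft_force: [0.3, -0.6, 0.5]
grip_width: -0.0002
```

Request:
arm_command(translation=[[2.7, 1.6, -2.1], [5.4, 3.1, -4.2], [8.2, 4.7, -6.3], [10.9, 6.2, -8.3], [13.6, 7.8, -10.4]], turn=[0, 0, 0, 0, 0], hand=[1, 1, 1, 1, 1])

```text
clock: 20.7
eef_pos: [-0.0207, -0.6958, 0.3897]
tool_rot: [0.735, 0.575, -0.282, 0.221]
ft_force: [0.4, 0.5, 1.1]
grip_width: -0.0004
```

Request:
arm_command(translation=[[2.7, 1.6, -2.1], [5.4, 3.1, -4.2], [8.2, 4.7, -6.3], [10.9, 6.2, -8.3], [13.6, 7.8, -10.4]], turn=[0, 0, 0, 0, 0], hand=[1, 1, 1, 1, 1])

```text
clock: 21.12
eef_pos: [0.0957, -0.5491, 0.3761]
tool_rot: [0.735, 0.575, -0.282, 0.221]
ft_force: [1.0, 0.3, -0.9]
grip_width: -0.0004
```

```bash
python3 st.py;python3 to.py " -345,0,320"
```

```text
t 21.12 tcp [ 0.0957 -0.5491  0.3761] q [-1.195 -0.121 -0.289  0.768 -0.399  0.487] F [ 1.   0.3 -0.9]
lean deg toward u 42.1 side 0.0 | tcp level,lat,h mm [ 357.5 -319.4  376.1]
M [[0.179, 0.971, -0.161], [0.72, -0.241, -0.65], [-0.67, 0.001, -0.742]]
bearing -80.1 r 0.557
 -345,0,320 shift [ 55.93  31.92 -42.89] len 77.4
```

Request:
arm_command(translation=[[2.8, 1.6, -2.1], [5.6, 3.2, -4.3], [8.4, 4.8, -6.4], [11.2, 6.4, -8.6], [14, 8, -10.7]], turn=[0, 0, 0, 0, 0], hand=[1, 1, 1, 1, 1])

```text
clock: 21.53
eef_pos: [0.2155, -0.3981, 0.3626]
tool_rot: [0.735, 0.575, -0.282, 0.222]
ft_force: [1.2, -1.6, -1.5]
grip_width: 0.0002
```

```bash
python3 st.py;python3 to.py " -345,0,320"
```

```text
t 21.53 tcp [ 0.2155 -0.3981  0.3626] q [-0.675 -0.18  -0.339  1.049 -0.654  1.015] F [ 1.2 -1.6 -1.5]
lean deg toward u 42.1 side 0.1 | tcp level,lat,h mm [ 182.1 -239.5  362.6]
M [[0.18, 0.971, -0.16], [0.72, -0.241, -0.651], [-0.671, 0.003, -0.742]]
bearing -61.6 r 0.453
 -345,0,320 shift [ 42.    23.93 -32.14] len 58.1
```

Request:
arm_command(translation=[[2.8, 1.6, -2.1], [5.6, 3.2, -4.3], [8.4, 4.8, -6.4], [11.2, 6.4, -8.6], [14, 8, -10.7]], turn=[0, 0, 0, 0, 0], hand=[1, 1, 1, 1, 1])

```text
clock: 21.95
eef_pos: [0.3359, -0.2468, 0.3482]
tool_rot: [0.735, 0.575, -0.282, 0.222]
ft_force: [0.6, -1.4, -0.4]
grip_width: 0.0002
```

```bash
python3 st.py;python3 to.py " -345,0,320"
```

```text
t 21.95 tcp [ 0.3359 -0.2468  0.3482] q [-0.152  0.019 -0.181  1.451 -0.73   1.692] F [ 0.6 -1.4 -0.4]
lean deg toward u 42.0 side 0.2 | tcp level,lat,h mm [   6.3 -159.   348.2]
M [[0.18, 0.971, -0.159], [0.721, -0.24, -0.651], [-0.67, 0.002, -0.743]]
bearing -36.3 r 0.417
 -345,0,320 shift [ 27.99  15.93 -21.4 ] len 38.7
```

Request:
arm_command(translation=[[2.8, 1.6, -2.1], [5.6, 3.2, -4.3], [8.4, 4.8, -6.4], [11.2, 6.4, -8.6], [14, 8, -10.7]], turn=[0, 0, 0, 0, 0], hand=[1, 1, 1, 1, 1])

```text
clock: 22.37
eef_pos: [0.456, -0.0956, 0.3334]
tool_rot: [0.735, 0.575, -0.282, 0.221]
ft_force: [0.7, -0.1, 0.5]
grip_width: -0.0002
```

Request:
arm_command(translation=[[2.8, 1.6, -2.1], [5.6, 3.2, -4.3], [8.4, 4.8, -6.4], [11.2, 6.4, -8.6], [14, 8, -10.7]], turn=[0, 0, 0, 0, 0], hand=[1, 1, 1, 1, 1])

```text
clock: 22.78
eef_pos: [0.5757, 0.0554, 0.3192]
tool_rot: [0.735, 0.575, -0.282, 0.221]
ft_force: [1.2, 0.2, 0.7]
grip_width: 0.0004
```

```bash
python3 st.py; python3 see.py f side scene; python3 car.py side scene; python3 to.py " -350,-2,200" " -334,-2,146"
```

```text
t 22.78 tcp [0.5757 0.0554 0.3192] q [ 0.373  0.715  0.723  2.058 -0.578  2.332] F [1.2 0.2 0.7]
lean deg toward u 42.0 side 0.1 | tcp level,lat,h mm [-344.7    0.9  319.2]
M [[0.179, 0.971, -0.16], [0.721, -0.24, -0.65], [-0.669, 0.001, -0.743]]
bearing 5.5 r 0.578
22.7833 [0.5757 0.0554 0.3192] 0.0004 [1.2 0.2 0.7]
[[0.179, 0.971, -0.16], [0.721, -0.24, -0.65], [-0.669, 0.001, -0.743]]
tcp [0.5781 0.0585 0.3122] chute [-0.4083  0.0025  0.1776] [-0.162 -0.651 -0.741]
side top 293 [-237.7   -4.4] [ 70.3 119.4] 88.9 zmed 0.0304 x [-0.2949 -0.1848] slope 0.001
side fin 104 [-239.3   -4.4] [64.1 20.2] 0.4 zmed 0.0648 x [-0.2711 -0.2095] slope 0.13
scene top 342 [-241.7   -2.1] [ 69.2 111.8] 89.2 zmed 0.0287 x [-0.2966 -0.1919] slope 0.005
scene fin 34 [-243.8   -2.1] [60.4 19.1] 0.2 zmed 0.0528 x [-0.2739 -0.2142] slope 0.228
 -350,-2,200 shift [ 7.65 -0.39  8.21] len 11.2
 -334,-2,146 shift [10.09 -0.37 13.29] len 16.7
```

Request:
arm_command(translation=[[2, -0.1, 2.1], [4, -0.2, 4.2], [6, -0.4, 6.3], [7.6, -0.4, 8.2], [7.6, -0.4, 8.2]], turn=[0, 0, 0, 0, 0], hand=[1, 1, 1, 1, 1])

```text
clock: 23.3
eef_pos: [0.5689, 0.0552, 0.2025]
tool_rot: [0.734, 0.576, -0.286, 0.219]
ft_force: [0.0, -0.5, -0.9]
grip_width: 0.0001
```

Request:
arm_command(translation=[[0, 0, 0], [0, 0, 0]], turn=[0, 0], hand=[1, 1])

```text
clock: 23.47
eef_pos: [0.5719, 0.0559, 0.2092]
tool_rot: [0.736, 0.575, -0.282, 0.222]
ft_force: [-0.5, -0.3, 0.4]
grip_width: -0.0001
```

```bash
python3 st.py; python3 to.py " -334,-2,146"
```

```text
t 23.47 tcp [0.5719 0.0559 0.2092] q [ 0.376  0.735  0.477  1.792 -0.577  2.336] F [-0.5 -0.3  0.4]
lean deg toward u 42.0 side 0.1 | tcp level,lat,h mm [-344.4   -2.9  209.2]
M [[0.18, 0.971, -0.159], [0.721, -0.241, -0.65], [-0.669, 0.002, -0.743]]
bearing 5.6 r 0.575
 -334,-2,146 shift [3.45 0.08 5.39] len 6.4
```

Request:
arm_command(translation=[[1.7, 0.1, 2.7], [3.4, 0.1, 5.4], [3.4, 0.1, 5.4], [3.4, 0.1, 5.4]], turn=[0, 0, 0, 0], hand=[1, 1, 1, 1])

```text
clock: 23.8
eef_pos: [0.5697, 0.0449, 0.1454]
tool_rot: [0.735, 0.575, -0.283, 0.221]
ft_force: [-0.3, 0.2, 0.7]
grip_width: 0.0003
```

```bash
python3 st.py; python3 to.py " -334,-2,146" " -300,-2,137"; python3 see.py g wrist side; python3 -c "
import cv2,numpy as np
a=cv2.imread('pics/wristg.png'); b=cv2.imread('pics/sideg.png')[90:250,160:350]
cv2.imwrite('pics/v4.png',np.hstack([cv2.resize(a,(400,300)),cv2.resize(b,(356,300),interpolation=cv2.INTER_CUBIC)]))"
```

```text
t 23.8 tcp [0.5697 0.0449 0.1454] q [ 0.362  0.767  0.365  1.644 -0.584  2.321] F [-0.3  0.2  0.7]
lean deg toward u 42.1 side -0.0 | tcp level,lat,h mm [-333.1   -2.4  145.4]
M [[0.179, 0.971, -0.162], [0.72, -0.241, -0.65], [-0.67, -0.0, -0.742]]
bearing 4.5 r 0.571
 -334,-2,146 shift [ 0.03  0.04 -0.1 ] len 0.1
 -300,-2,137 shift [-1.89  0.04  2.84] len 3.4
23.8 [0.5697 0.0449 0.1454] 0.0003 [-0.3  0.2  0.7]
[[0.179, 0.971, -0.162], [0.72, -0.241, -0.65], [-0.67, -0.0, -0.742]]
```

View pics/v4.png

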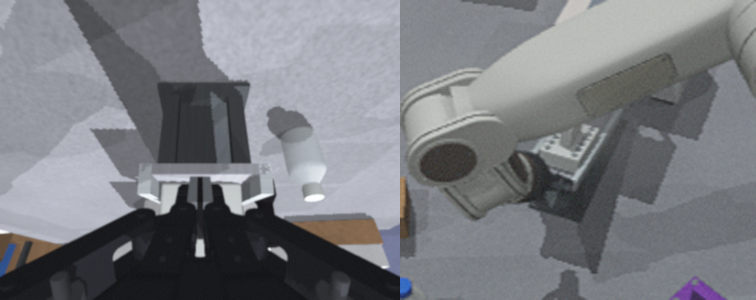

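Request:
arm_command(translation=[[-0.55, 0, 0.84], [-1.1, 0, 1.68], [-1.64, 0, 2.52], [-2.18, 0, 3.36], [-2.73, 0, 4.2]], turn=[0, 0, 0, 0, 0], hand=[1, 1, 1, 1, 1])

```text
clock: 24.32
eef_pos: [0.559, -0.0019, 0.1326]
tool_rot: [0.736, 0.575, -0.281, 0.222]
ft_force: [0.8, 0.7, 1.5]
grip_width: 0.0004
```

```bash
python3 st.py
```

```text
t 24.32 tcp [ 0.559  -0.0019  0.1326] q [ 0.298  0.716  0.239  1.525 -0.612  2.251] F [0.8 0.7 1.5]
lean deg toward u 42.0 side 0.2 | tcp level,lat,h mm [-285.1   -1.5  132.6]
M [[0.18, 0.971, -0.158], [0.722, -0.24, -0.649], [-0.668, 0.003, -0.744]]
bearing -0.2 r 0.559
```

Request:
arm_command(translation=[[-0.55, 0, 0.84], [-1.1, 0, 1.68], [-1.64, 0, 2.52], [-2.18, 0, 3.36], [-2.73, 0, 4.2]], turn=[0, 0, 0, 0, 0], hand=[1, 1, 1, 1, 1])

```text
clock: 24.73
eef_pos: [0.5463, -0.0496, 0.1181]
tool_rot: [0.735, 0.575, -0.282, 0.221]
ft_force: [0.1, 1.6, 1.0]
grip_width: -0.0003
```

```bash
python3 st.py; python3 see.py h scene side; python3 car.py scene side
```

```text
t 24.73 tcp [ 0.5463 -0.0496  0.1181] q [ 0.23   0.678  0.128  1.41  -0.639  2.174] F [0.1 1.6 1. ]
lean deg toward u 42.0 side 0.0 | tcp level,lat,h mm [-235.8   -2.4  118.1]
M [[0.179, 0.971, -0.161], [0.721, -0.241, -0.65], [-0.67, 0.0, -0.743]]
bearing -5.2 r 0.549
24.7333 [ 0.5463 -0.0496  0.1181] -0.0003 [0.1 1.6 1. ]
[[0.179, 0.971, -0.161], [0.721, -0.241, -0.65], [-0.67, 0.0, -0.743]]
tcp [ 0.5454 -0.0504  0.1178] chute [-0.2482 -0.003   0.0192] [-0.164 -0.65  -0.742]
scene top 94 [-182.4   24.1] [110.6  27.2] 10.3 zmed 0.0287 x [-0.2356 -0.1279] slope -0.009
side top 211 [-176.2   -4.8] [112.5  70.1] 0.8 zmed 0.0303 x [-0.2314 -0.1215] slope -0.005
side fin 100 [-176.6   -5.1] [62.6 20.6] 0.7 zmed 0.0651 x [-0.2065 -0.1474] slope 0.167
```

Request:
arm_command(translation=[[-0.55, 0, 0.84], [-1.1, 0, 1.68], [-1.64, 0, 2.52], [-2.18, 0, 3.36], [-2.73, 0, 4.2]], turn=[0, 0, 0, 0, 0], hand=[1, 1, 1, 1, 1])

```text
clock: 25.25
eef_pos: [0.5345, -0.0965, 0.105]
tool_rot: [0.735, 0.575, -0.283, 0.221]
ft_force: [0.2, 0.1, -1.0]
grip_width: 0.0
```

Request:
arm_command(translation=[[-0.55, 0, 0.84], [-1.1, 0, 1.68], [-1.64, 0, 2.52], [-2.18, 0, 3.36], [-2.73, 0, 4.2]], turn=[0, 0, 0, 0, 0], hand=[1, 1, 1, 1, 1])

```text
clock: 25.67
eef_pos: [0.523, -0.1435, 0.0923]
tool_rot: [0.735, 0.575, -0.282, 0.221]
ft_force: [-0.1, 0.3, -0.9]
grip_width: -0.0
```

```bash
python3 st.py; python3 see.py i scene side; python3 car.py scene side;  python3 -c "
import cv2,numpy as np
a=cv2.imread('pics/scenei.png')[90:230,130:300]; b=cv2.imread('pics/sidei.png')[80:220,180:350]
cv2.imwrite('pics/v5.png',np.hstack([cv2.resize(x,(400,330),interpolation=cv2.INTER_CUBIC) for x in (a,b)]))"
```

```text
t 25.67 tcp [ 0.523  -0.1435  0.0923] q [ 0.078  0.622 -0.048  1.178 -0.688  1.992] F [-0.1  0.3 -0.9]
lean deg toward u 42.0 side 0.0 | tcp level,lat,h mm [-139.    -2.3   92.3]
M [[0.179, 0.971, -0.161], [0.721, -0.241, -0.65], [-0.67, 0.0, -0.743]]
bearing -15.3 r 0.542
25.6667 [ 0.523  -0.1435  0.0923] -0.0 [-0.1  0.3 -0.9]
[[0.179, 0.971, -0.161], [0.721, -0.241, -0.65], [-0.67, 0.0, -0.743]]
tcp [ 0.5222 -0.1442  0.0922] chute [-0.1483 -0.003   0.0195] [-0.163 -0.65  -0.742]
scene top 58 [-87.6  15.7] [30.5 95.7] 89.6 zmed 0.0286 x [-0.135  -0.0424] slope -0.004
side top 109 [-86.8 -24.7] [85.3 77.6] 30.2 zmed 0.0303 x [-0.1305 -0.0375] slope -0.002
side fin 34 [-132.6  -17.3] [78.9 17.9] 22.1 zmed 0.0533 x [-0.1494 -0.0979] slope 0.052
```

View pics/v5.png

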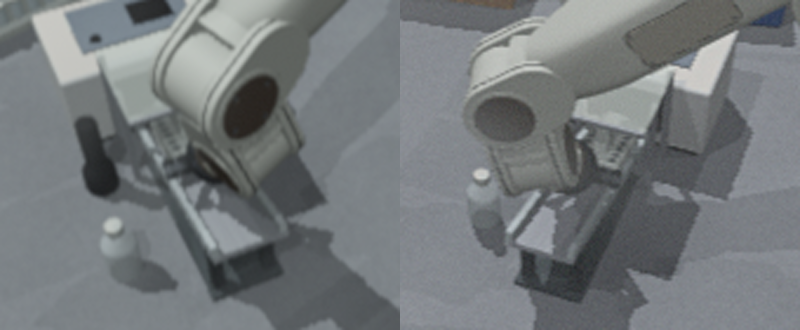

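Request:
arm_command(translation=[[-0.22, 0, 0.34], [-0.44, 0, 0.67], [-0.65, 0, 1.01], [-0.87, 0, 1.34], [-1.0, 0, 1.55]], turn=[0, 0, 0, 0, 0], hand=[1, 1, 1, 1, 1])

```text
clock: 26.18
eef_pos: [0.5191, -0.1601, 0.0877]
tool_rot: [0.735, 0.575, -0.282, 0.221]
ft_force: [0.9, 0.3, 1.7]
grip_width: -0.0
```

Request:
arm_command(translation=[[-0.11, 0, 0.17], [-0.22, 0, 0.34], [-0.22, 0, 0.34]], turn=[0, 0, 0], hand=[1, 1, 1])

```text
clock: 26.43
eef_pos: [0.5179, -0.1639, 0.0866]
tool_rot: [0.735, 0.575, -0.282, 0.221]
ft_force: [-0.7, -0.2, -0.0]
grip_width: -0.0001
```

```bash
python3 st.py
```

```text
t 26.43 tcp [ 0.5179 -0.1639  0.0866] q [ 0.043  0.614 -0.08   1.126 -0.698  1.948] F [-0.7 -0.2 -0. ]
lean deg toward u 42.0 side 0.0 | tcp level,lat,h mm [-118.    -2.4   86.6]
M [[0.179, 0.971, -0.161], [0.721, -0.241, -0.65], [-0.67, 0.0, -0.743]]
bearing -17.6 r 0.543
```

Request:
arm_command(translation=[[-0.11, 0, 0.17], [-0.22, 0, 0.34], [-0.22, 0, 0.34]], turn=[0, 0, 0], hand=[1, 1, 1])

```text
clock: 26.68
eef_pos: [0.517, -0.1677, 0.0855]
tool_rot: [0.735, 0.575, -0.283, 0.221]
ft_force: [-0.3, 0.2, -0.2]
grip_width: 0.0004
```

Request:
arm_command(translation=[[-0.11, 0, 0.17], [-0.11, 0, 0.17]], turn=[0, 0], hand=[1, 1])

```text
clock: 26.85
eef_pos: [0.5168, -0.1688, 0.0851]
tool_rot: [0.735, 0.575, -0.282, 0.221]
ft_force: [-0.1, 4.3, 1.0]
grip_width: 0.0003
```

Request:
arm_command(translation=[[-0.11, 0, 0.17], [-0.11, 0, 0.17]], turn=[0, 0], hand=[1, 1])

```text
clock: 27.02
eef_pos: [0.5169, -0.1691, 0.085]
tool_rot: [0.735, 0.576, -0.281, 0.22]
ft_force: [-0.9, 11.4, 6.5]
grip_width: 0.0
```

```bash
python3 st.py; python3 see.py j scene side; python3 car.py scene side
```

```text
t 27.02 tcp [ 0.5169 -0.1691  0.085 ] q [ 0.033  0.609 -0.09   1.108 -0.697  1.931] F [-0.9 11.4  6.5]
lean deg toward u 41.8 side 0.1 | tcp level,lat,h mm [-112.7   -2.1   85. ]
M [[0.178, 0.971, -0.159], [0.724, -0.239, -0.647], [-0.666, 0.001, -0.746]]
bearing -18.1 r 0.544
27.0167 [ 0.5169 -0.1691  0.085 ] 0.0 [-0.9 11.4  6.5]
[[0.178, 0.971, -0.159], [0.724, -0.239, -0.647], [-0.666, 0.001, -0.746]]
tcp [ 0.5169 -0.169   0.085 ] chute [-0.1219 -0.0021  0.0192] [-0.159 -0.648 -0.745]
scene top 20 [-93.6  17.6] [20.5 34.4] 63.8 zmed 0.0282 x [-0.1091 -0.0816] slope 0.073
side top 64 [-70.9 -17.9] [68.9 42.8] 0.3 zmed 0.0304 x [-0.1052 -0.0381] slope 0.016
side fin 12 [-77.9  -4.3] [ 9.3 16.6] 2.1 zmed 0.0499 x [-0.0825 -0.0731] slope -0.209
```

Request:
arm_command(translation=[[0.55, 0, -0.84], [1.64, 0, -2.52], [3.3, 0, -5], [5.5, 0, -8.4], [7.6, 0, -11.8]], turn=[0, 0, 0, 0, 0], hand=[1, 1, 1, 1, 1])

```text
clock: 27.53
eef_pos: [0.5483, -0.0392, 0.1216]
tool_rot: [0.736, 0.574, -0.283, 0.221]
ft_force: [0.4, -0.1, -0.6]
grip_width: 0.0001
```

Request:
arm_command(translation=[[2.1, 0, -3.3], [4.2, 0, -6.6], [2.5, 0, -9.5], [0, 0, -12.5], [-2, 0, -15]], turn=[0, 0, 0, 0, 0], hand=[1, 1, 1, 1, 1])

```text
clock: 27.95
eef_pos: [0.5695, 0.0446, 0.2473]
tool_rot: [0.734, 0.576, -0.283, 0.222]
ft_force: [1.0, -0.6, -0.1]
grip_width: -0.0
```

```bash
python3 st.py; python3 see.py k scene side wrist; python3 car.py scene side wrist;  python3 - <<'E'
from h import *
a=cv2.imread('pics/scenek.png')[90:230,130:300]; b=cv2.imread('pics/sidek.png')[80:220,180:350]
cv2.imwrite('pics/v6.png',np.hstack([cv2.resize(x,(400,330),interpolation=cv2.INTER_CUBIC) for x in (a,b)]))
for c in("scene","side"):
    d=None; X=np.load(f"last_{c}.npy")
    for n in("bottle_a","torch","short_carrier_center"):
        for x in spot_point(c,n)[:1]: print(c,n,np.round(x["location"]),round(x["conf"],2),X[int(x["location"][0]),int(x["location"][1])].round(3))
E
```

```text
t 27.95 tcp [0.5695 0.0446 0.2473] q [ 0.362  0.703  0.516  1.858 -0.585  2.318] F [ 1.  -0.6 -0.1]
lean deg toward u 42.1 side 0.1 | tcp level,lat,h mm [-332.8   -2.5  247.3]
M [[0.176, 0.971, -0.16], [0.72, -0.238, -0.651], [-0.671, -0.0, -0.742]]
bearing 4.5 r 0.571
27.95 [0.5695 0.0446 0.2473] -0.0 [ 1.  -0.6 -0.1]
[[0.176, 0.971, -0.16], [0.72, -0.238, -0.651], [-0.671, -0.0, -0.742]]
tcp [0.5707 0.0442 0.2489] chute [-0.3767 -0.0013  0.1205] [-0.156 -0.649 -0.745]
scene top 81 [-86.2 -16.3] [44.1 95.3] 41.5 zmed 0.0285 x [-0.1087 -0.0448] slope 0.02
side top 87 [-73.4  -5.4] [71.6 67.6] 0.5 zmed 0.0298 x [-0.1091 -0.0402] slope 0.016
side fin 12 [-78.5  -4.6] [15.7  8.6] 73.7 zmed 0.0493 x [-0.0827 -0.0736] slope -0.026
wrist top 520 [-55.5  -2.8] [ 69.2 107.2] 89.9 zmed 0.0311 x [-0.1086 -0.0041] slope 0.018
wrist fin 77 [-81.9  -2.5] [18.2  3.4] 89.4 zmed 0.0489 x [-0.0836 -0.0804] slope -0.271
scene bottle_a [207. 185.] 0.73 [ 0.68  -0.096  0.011]
scene torch [170. 173.] 0.87 [ 0.628 -0.245  0.017]
scene short_carrier_center [274. 289.] 0.82 [0.6   0.288 0.063]
side bottle_a [173. 216.] 0.41 [ 0.67  -0.102  0.018]
side torch [144. 234.] 0.48 [ 0.625 -0.25   0.021]
side short_carrier_center [268. 217.] 0.67 [0.599 0.287 0.061]
```

View pics/v6.png

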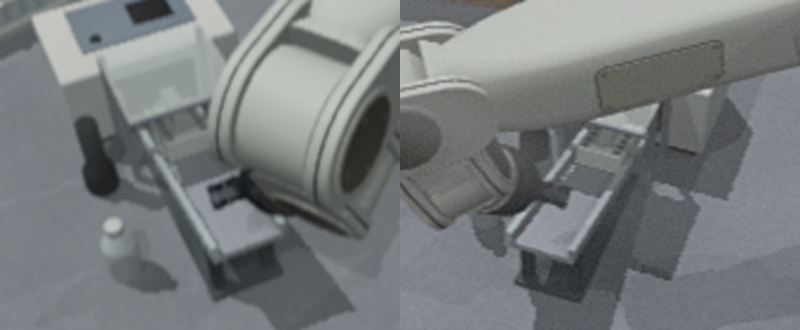

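```bash
python3 -c "
from workcell import *
print(get_obs()['ft_force'].round(1), job_done())"
```

```text
the job is handed in; nothing more can be done
[ 0.5 -1.1  0. ] None
```

The long white carrier is in the sealer chute, pushed down against the stop fingers and released. I handed the job in at about 28 s on the clock, against the 56 s limit.

- **Loading:** I gripped the carrier by its fin and laid it between the rails. After release it lay flat at about x −0.24 m, 2 mm off centre (one camera read 4 mm).
- **Leaning the tool:** the move interface cannot tilt the tool. I got the lean by repeatedly commanding poses beyond the arm's reach over clear bench. It reached 42° and kept that on the way back.
- **Pushing:** with the gripper shut I pushed the carrier under the guard until it stalled at about 13 N. I then backed the arm out.

**Last checks:**
- The wrist camera puts the carrier's centre at x −55.5 mm, y −2.8 mm, flat, where home is −55 mm.
- The scene and side cameras only saw part of the carrier. Where they showed its uphill end, they agreed to within about 1 mm.
- My estimate of where the stop lies along the chute differed by several mm between cameras. The firm stall at the expected place is the main evidence that the gap is closed.
- The bottle, torch and short carrier were found within about 15 mm of where they started. That is about the scatter of the detections, and nothing touched them on the way.
- The robot is clear of everything; the wrist force is only noise.

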